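Change the jewellery table over from making to showing

ROBOT

A 6-joint arm with a two-finger parallel gripper is mounted at the origin on the work surface. World frame = base frame: x ahead of the robot, y to its left, z up, the work surface at z = 0. Lengths are in m, angles in degrees, forces in N, time in s.
With the tool pointing down it reaches from about 0.4 to 0.825 m from the base axis. Payload 7 kg.
Tool frame: the origin (TCP) lies midway between the tips of the shut fingers; the grasp point (between the pads) lies 19 mm behind it (r.grasp_offset is the distance from the TCP to the grasp point, in m); z points along the fingers, x is the direction in which the jaws open and shut, and the axes are right-handed (so a half turn about z gives the same grasp; the last joint's range is limited). The gripper opens to 88 mm and grips with 3 to 60 N. Pads are 19 mm wide; open, the fingers measure 130 mm over their backs; the gripper's body (78 mm by 193 mm) begins 47 mm behind the grasp point.
Start: joints at [-60.613, 20.546, 0.682, 0, -70.136, -16.507], TCP at [0.15, -0.658, 0.227] pointing down, gripper open.
Joint ranges: [-176.03, 176.03], [-82.01, 121.73], [-58.28, 71.71], [-173.87, 95.51], [-174.79, -0.11], [-173.66, 173.66]. Speed limits (degrees/s): [136.94, 136.94, 172.46, 180, 180, 180].

INTERFACE

Orientations are given as [roll, pitch, yaw] about the fixed x, y, z axes, in that order (R = Rz(yaw) Ry(pitch) Rx(roll)).
In Python, from plant import r gives the robot as it stands.
- The arm moves only by the tool step_arm, never from a script. Its argument "deltas" is a list of rows, each a list of 7 numbers: the turn, a rotation vector about the tool's x, y, z in rad, then the shift along the tool's x, y, z in mm, then the opening, from -1 (shut) to 1 (fully open), so that 0 is half open. In form: [[ax, ay, az, x, y, z, grip], ...]. A call has 1 to 10 rows; each row shifts and turns the pose as measured when the row begins, along the tool's axes as they then stand; what a row does not reach is not made up. A row lasts 1/10 s, in which the tool goes at most 50 mm and 8.59 degrees, less where a joint would pass 70% of its speed; a pose out of reach is approached as far as the arm can. A call with a gripper value outside its range is refused whole. The fingers move at their own pace and stop on an object; "squeeze" is the grip in N (left out, the last holds). Time passes only in rows, so rows that do not move let the fingers close. It gives the time, the measured TCP pose, the force and the opening at its end, in the units of the state.
- r.get_state(): the state, without advancing time (a new reading comes with each control period).
- r.capture(name): name is "side" or "top"; returns the picture (480x640x3 uint8, red, green, blue); there is no depth.
- r.camera_info(name): a dict with "vertical_fov" (degrees; the focal length in pixels is half the picture's height over the tangent of half this angle, whatever the lens; pixels are square), "cx", "cy" (the principal point, pixels), "view" (4x4, takes a point from world to camera coordinates). Camera axes: x right, y down, z forward; pixel columns grow to the right and rows downward; lengths in m; the calibration is good to about 2 mm. A picture is of the moment at which its call begins. camera_info takes no time and is no camera call.
- r.close_job(): hands the job in, once; it reports no verdict.
The state is a dict: "time_s": time; "joints": joint angles; "qd": joint speeds; "joint_torque": joint torques, N m; "tcp_pos": TCP position; "eef_rot": TCP orientation; "contact_force": force on the tool from outside, world axes, zero at the start; "moment": the same for the moment, N m; "gripper_width": finger opening in m.
Only numpy, scipy, OpenCV 4.12 (cv2) and the standard library are available. Lean on these libraries where they do the work, as an engineer would, in place of code of your own. Each camera call takes 0.05 s, during which the arm holds its last target.

TASK

Get the table ready for showing: lay every terracotta pendant blank that is there flat on the bamboo tray, each centred and square on its own felt patch with its eyelet end away from the robot, filling the whole near row and putting the rest in the far row. Clear the making supplies away by packing the bead jar, the punch block and the cork-lidded pot side by side into the open compartment of the pine organizer, each standing upright on its floor. Do not shift the bowl or the pliers, and do not strike the press.

Things in the scene. Friction and masses are not known exactly. Their poses are not given: they have to be found in the camera images.
- tray: flat square bamboo display tray, 292 x 292 mm, fixed; floor 4 mm above the table inside a rim 8 mm wide whose top is 8 mm above the table. Origin at the centre of its underside; x points from the near edge to the far edge (away from the robot), y to the left. Six grey felt patches, each 78 (along x) x 50 mm and flush with the floor, lie in two rows of three: rows at x = -52 mm (near row) and +52 mm (far row), columns at y = +76, 0 and -76 mm
- tray_far_edge (a point): middle of the tray's far edge (the edge farthest from the robot), at floor height; axes as the tray's
- patch0 (a point): centre of a felt patch, on the tray floor: near row, left; axes as the tray's
- patch1 (a point): centre of a felt patch, on the tray floor: near row, middle; axes as the tray's
- patch2 (a point): centre of a felt patch, on the tray floor: near row, right; axes as the tray's
- patch3 (a point): centre of a felt patch, on the tray floor: far row, left; axes as the tray's
- patch4 (a point): centre of a felt patch, on the tray floor: far row, middle; axes as the tray's
- patch5 (a point): centre of a felt patch, on the tray floor: far row, right; axes as the tray's
- organizer: pine organizer box, fixed: an open-topped compartment, inside 74 mm along x by 166 mm along y, walls 6 mm thick with their top 34 mm above the table, floor 6 mm above the table. Origin under the centre of the compartment; x points away from the robot, y to the left. Beyond the compartment's +y end wall stands a closed cubby, 56 mm long along y and 66 mm high, with a small sliding door in front that is not used
- organizer_in (a point): centre of the open compartment's inner floor; axes as the organizer's
- pendant1: terracotta pendant blank, 64 (x) x 36 (y) x 18 mm (z), 75 g, lying flat: one end square, the other (+x) half round with radius 18 mm and a brass eyelet in the top face. Origin at the centre of its underside, z up. Some of the six may be absent
- pendant2: terracotta pendant blank, 64 (x) x 36 (y) x 18 mm (z), 75 g, lying flat: one end square, the other (+x) half round with radius 18 mm and a brass eyelet in the top face. Origin at the centre of its underside, z up. Some of the six may be absent
- pendant3: terracotta pendant blank, 64 (x) x 36 (y) x 18 mm (z), 75 g, lying flat: one end square, the other (+x) half round with radius 18 mm and a brass eyelet in the top face. Origin at the centre of its underside, z up. Some of the six may be absent
- pendant4: terracotta pendant blank, 64 (x) x 36 (y) x 18 mm (z), 75 g, lying flat: one end square, the other (+x) half round with radius 18 mm and a brass eyelet in the top face. Origin at the centre of its underside, z up. Some of the six may be absent
- pendant5: terracotta pendant blank, 64 (x) x 36 (y) x 18 mm (z), 75 g, lying flat: one end square, the other (+x) half round with radius 18 mm and a brass eyelet in the top face. Origin at the centre of its underside, z up. Some of the six may be absent
- pendant6: terracotta pendant blank, 64 (x) x 36 (y) x 18 mm (z), 75 g, lying flat: one end square, the other (+x) half round with radius 18 mm and a brass eyelet in the top face. Origin at the centre of its underside, z up. Some of the six may be absent
- bead_jar: clear round bead container with an aluminium screw cap, a straight cylinder 60 mm in diameter and 80 mm high, about 120 g, upright. Origin at the centre of its underside, z up; the foot has a 3 mm chamfer
- punch_block: dark wood block that holds punches, 60 (x) x 40 (y) x 76 mm high (z), about 140 g, three dark holes in its top in a line along x. Origin at the centre of its underside, z up. In the compartment it fits beside the other two only with its 60 mm side across the compartment (along the organizer's x)
- glue_pot: white ceramic pot with a cork lid, closed and empty, a straight cylinder 50 mm in diameter and 78 mm high, about 140 g, upright. Origin at the centre of its underside, z up; the foot has a 3 mm chamfer
- press: bystander: steel lever crimping press, base 160 x 110 mm, 250 mm high, fixed at the left; origin at the centre of its underside
- pinch_bowl: bystander: yellow ceramic pinch bowl, 90 mm across, 38 mm high, beyond the tray; origin at the centre of its underside
- pliers: bystander: blue-handled pliers, about 180 mm long along x and 13 mm high, lying beyond the tray; origin at the middle of the handles on the underside

How it is judged:
By the outcome, as a careful person would: the job done as asked, in the order asked, and still so for the second after the job is handed in, with the robot touching nothing.
Of pendant1, pendant2, pendant3, pendant4, pendant5, pendant6 only 4 to 6 are there at a start; the rules pass over those that are not, and their reading is None.
At some moment in a run one of pendant1, pendant2, pendant3, pendant4, pendant5, pendant6 may be knocked a few centimetres aside while the robot is not near it.
It also fails if it takes over 210 s, if anything falls off the work surface, if the arm or the gripper's body presses on something with over 40 N, if the wrist force passes 120 N, or if a joint passes its speed limit or range.

## Working session

There is one attempt and no reset: what is moved stays moved. The work goes in short steps, Python scripts to look and compute and a tool call to move; the robot and the scene stay as the last step left them, time stands still between calls to the robot, and variables do not carry over. Pictures are saved under pics/ and viewed, and the job is handed in when it is done.

Besides the shell and the picture viewer there is one more tool, called after "Call:" as name([rows], argument=value, ...), one row to a line, values as JSON. step_arm: Moves the arm, as the interface text tells. Its arguments: {"type":"object","properties":{"deltas":{"type":"array","items":{"type":"array","items":{"type":"number"}}},"squeeze":{"type":"number"}},"required":["deltas"]}

```bash
ls; mkdir -p pics
python3 - <<'E'
from plant import r
import cv2,json
print(r.get_state())
for n in("top","side"):
    i=r.camera_info(n);print(n,i)
    cv2.imwrite(f"pics/{n}0.png",r.capture(n)[:,:,::-1])
E
```

```text
pics
{'time_s': 0.0, 'joints': array([-6.06126087e+01,  2.05910645e+01,  6.33708869e-01, -2.13989628e-02,
       -7.01335888e+01, -1.65061871e+01]), 'qd': array([-0.04662572,  0.04695112,  0.05118049, -0.07113963,  0.00922954,
        0.04115116]), 'joint_torque': array([-3.05928961e-05, -5.82722640e+01,  2.93055940e+01,  6.99694321e+00,
        6.80347293e-03, -1.70673679e-04]), 'tcp_pos': array([ 0.15034701, -0.65755029,  0.22562233]), 'eef_rot': array([-1.79993446e+02, -9.29124802e-02,  1.02873911e+02]), 'contact_force': array([-0.61577484, -1.0034796 ,  0.76112098]), 'moment': array([0.01773077, 0.03174294, 0.01174542]), 'gripper_width': 0.08735317850730329}
top {'vertical_fov': 56.163077852207074, 'cx': 311.0065698161142, 'cy': 240.72828315675434, 'view': array([[-0.00290632, -0.99996966,  0.00722725,  0.08594789],
       [-0.99593581,  0.00224385, -0.09003795,  0.57526118],
       [ 0.090019  , -0.00745955, -0.99591211,  1.11426512],
       [ 0.        ,  0.        ,  0.        ,  1.        ]])}
side {'vertical_fov': 49.243274317625605, 'cx': 314.17895722167117, 'cy': 234.06391869872365, 'view': array([[-0.88668296, -0.46205932,  0.01716117,  0.53750212],
       [-0.24113832,  0.43043431, -0.86981528,  0.13358128],
       [ 0.3945195 , -0.7753886 , -0.49307898,  1.45154603],
       [ 0.        ,  0.        ,  0.        ,  1.        ]])}
```

View pics/top0.png

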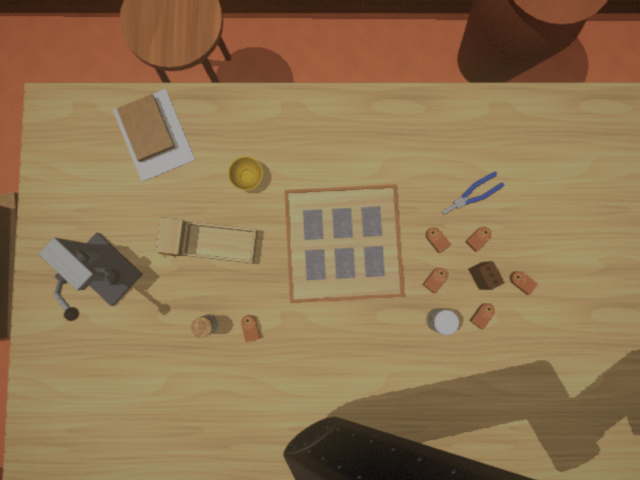

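View pics/side0.png

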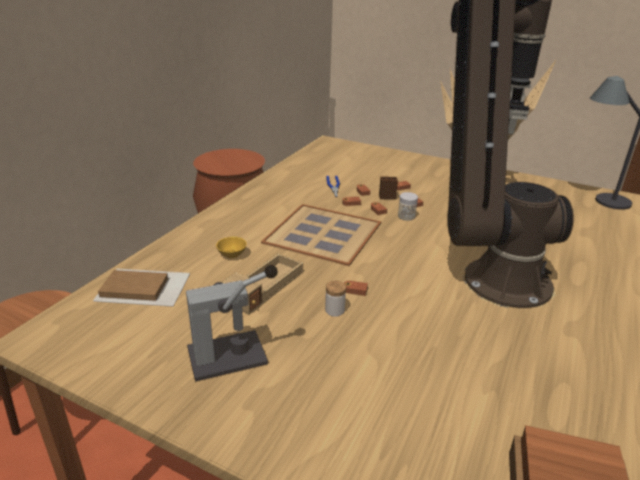

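```bash
cat > h.py <<'E'
import numpy as np,cv2
from plant import r
def cam(n):
    i=r.camera_info(n);f=240/np.tan(np.radians(i["vertical_fov"]/2));V=np.array(i["view"]);return f,i["cx"],i["cy"],V
def ray(n,p,z):
    f,cx,cy,V=cam(n);p=np.atleast_2d(p).astype(float)
    d=np.c_[(p[:,0]-cx)/f,(p[:,1]-cy)/f,np.ones(len(p))]@V[:3,:3]
    o=-V[:3,:3].T@V[:3,3]
    return o+d*((z-o[2])/d[:,2])[:,None]
def proj(n,P):
    f,cx,cy,V=cam(n);P=np.atleast_2d(P);c=P@V[:3,:3].T+V[:3,3]
    return np.c_[cx+f*c[:,0]/c[:,2],cy+f*c[:,1]/c[:,2]]
def crop(im,x0,y0,x1,y1,k,name):
    cv2.imwrite(name,cv2.resize(im[y0:y1,x0:x1,::-1],None,fx=k,fy=k,interpolation=cv2.INTER_CUBIC))
E
python3 - <<'E'
from h import *
im=cv2.imread("pics/top0.png")[:,:,::-1]
crop(im,410,170,550,345,4,"pics/c1.png" ) if 0 else None
cv2.imwrite("pics/c1.png",cv2.resize(im[215:345,405:545,::-1],None,fx=4.5,fy=4.5,interpolation=cv2.INTER_CUBIC))
cv2.imwrite("pics/c2.png",cv2.resize(im[205:345,145:275,::-1],None,fx=4.2,fy=4.2,interpolation=cv2.INTER_CUBIC))
cv2.imwrite("pics/c3.png",cv2.resize(im[175:310,280:410,::-1],None,fx=4.2,fy=4.2,interpolation=cv2.INTER_CUBIC))
for n in("top","side"):
    V=cam(n)[3];print(n,-V[:3,:3].T@V[:3,3],cam(n)[0])
E
```

```text
top [0.47286797 0.0929664  1.1608843 ] 449.828832255053
side [-0.06385768  1.31637215  0.8226937 ] 523.6828784169959
```

View pics/c1.png

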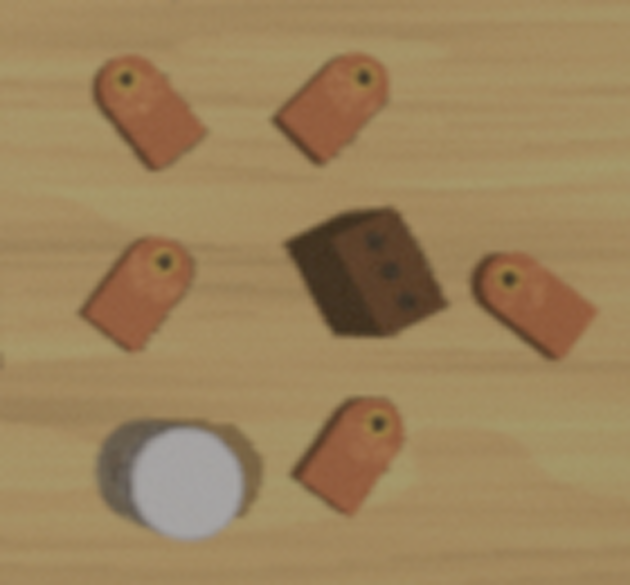

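View pics/c2.png

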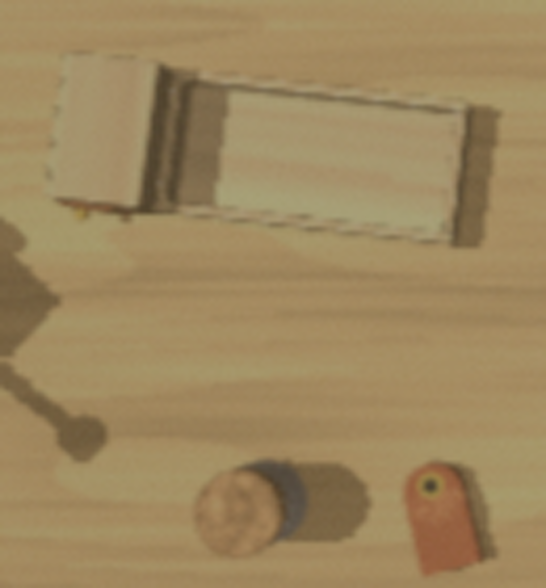

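View pics/c3.png

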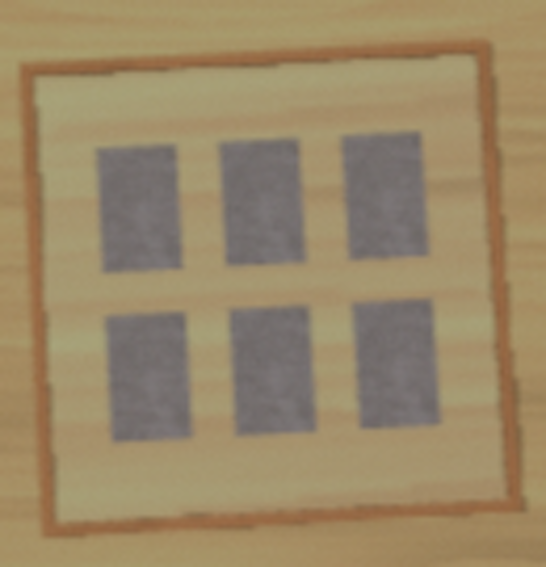

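```bash
cat >> h.py <<'E'
K=4
def up(im): return cv2.resize(im,None,fx=K,fy=K,interpolation=cv2.INTER_CUBIC)
def contour_world(mask,n,z,amin,amax):
    cs,_=cv2.findContours(mask.astype(np.uint8),cv2.RETR_EXTERNAL,cv2.CHAIN_APPROX_NONE)
    out=[]
    for c in cs:
        a=cv2.contourArea(c)/K/K
        if amin<a<amax:
            px=(c[:,0,:]+0.5)/K-0.5
            out.append((px,ray(n,px,z)[:,:2],a))
    return out
def rectfit(W):
    (c,(w,h),ang)=cv2.minAreaRect((W*1000).astype(np.float32))
    if w<h: w,h=h,w; ang+=90
    return np.array(c),w,h,ang
def pend_mask(u):
    hsv=cv2.cvtColor(u,cv2.COLOR_RGB2HSV);H,S,V=[hsv[:,:,i].astype(int) for i in range(3)]
    return ((H<12)|(H>172))&(S>110)&(V>105)
def pendants(im,ztop=0.018,verbose=1):
    u=up(im);res=[]
    m=pend_mask(u)
    m[:130*K]=0   # floor/pot beyond table
    m=cv2.morphologyEx(m.astype(np.uint8),cv2.MORPH_OPEN,np.ones((5,5)))
    for px,W,a in contour_world(m,"top",ztop,150,700):
        c,w,h,ang=rectfit(W)
        if not(50<w<75 and 28<h<46):
            if verbose:print("odd",px.mean(0),w,h);continue
        d=np.array([np.cos(np.radians(ang)),np.sin(np.radians(ang))])
        # round end: narrower near the end
        q=W*1000-c;s=q@d;t=q@np.array([-d[1],d[0]])
        wp=np.ptp(t[s>w/2-7]);wn=np.ptp(t[s<-w/2+7])
        if wp>wn: ang+=180
        ang=(ang+180)%360-180
        res.append((c[0],c[1],ang,w,h,px.mean(0)))
    return res
E
python3 - <<'E'
from h import *
im=cv2.imread("pics/top0.png")[:,:,::-1].copy()
for p in pendants(im): print(np.round(p[:5],1),p[5].round())
u=up(im);hsv=cv2.cvtColor(u,cv2.COLOR_RGB2HSV)
for p in [(525,285),(480,240),(251,330),(323,225),(290,250),(487,277),(446,322)]: print(p,hsv[p[1]*K,p[0]*K])
E
```

```text
odd [480.60648148 318.24125514] 40.79166030883789 35.20554733276367
(525, 285) [ 11 148 146]
(480, 240) [ 11 150 148]
(251, 330) [ 12 148 148]
(323, 225) [ 18  64 148]
(290, 250) [ 14 129 144]
(487, 277) [ 14 136  90]
(446, 322) [ 10   5 166]
```

```bash
sed -i 's/return ((H<12)|(H>172))&(S>110)&(V>105)/return ((H<15)|(H>172))\&(S>115)\&(V>112)/' h.py
python3 - <<'E'
from h import *
im=cv2.imread("pics/top0.png")[:,:,::-1].copy()
for p in pendants(im): print(np.round(p[:5],1),p[5].round())
u=up(im);m=pend_mask(u)
cv2.imwrite("pics/m1.png",(m[215*K:345*K,405*K:545*K]*255).astype(np.uint8))
hsv=cv2.cvtColor(u,cv2.COLOR_RGB2HSV)
# felt
H,S,V=[hsv[:,:,i].astype(int) for i in range(3)]
fm=((S<90)&(V<170)&(V>100)); fm[:190*K]=0;fm[300*K:]=0;fm[:,:295*K]=0;fm[:,395*K:]=0
fm=cv2.morphologyEx(fm.astype(np.uint8),cv2.MORPH_OPEN,np.ones((5,5)))
for px,W,a in contour_world(fm,"top",0.004,300,1500):
    c,w,h,ang=rectfit(W);print("felt",c.round(1),round(w,1),round(h,1),round(ang,1))
E
```

```text
[357.8 239.5  13.8  63.3  37.1] [250. 329.]
[ 387.5 -350.6  -36.6   65.4   36.5] [483. 316.]
[ 471.9 -454.6   49.7   64.4   37. ] [524. 281.]
[ 478.9 -232.6  -38.2   65.6   39.1] [436. 279.]
[ 581.9 -238.2   36.9   64.9   37.6] [437. 239.]
[ 584.7 -347.8  -46.1   63.8   38.8] [481. 236.]
```

View pics/m1.png

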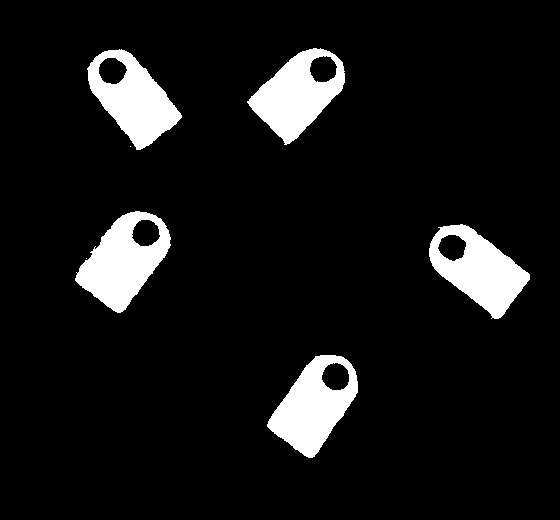

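```bash
cat >> h.py <<'E'
def rectfit2(W):
    c=(W*1000*10).astype(np.float32).reshape(-1,1,2)
    h=cv2.convexHull(c)
    m=cv2.moments(h);a=np.degrees(0.5*np.arctan2(2*m["mu11"],m["mu20"]-m["mu02"]))
    q=c[:,0]/10;d=np.array([np.cos(np.radians(a)),np.sin(np.radians(a))]);e=np.array([-d[1],d[0]])
    s=q@d;t=q@e
    cc=d*(s.max()+s.min())/2+e*(t.max()+t.min())/2
    return cc,np.ptp(s),np.ptp(t),a
rectfit=rectfit2
E
python3 - <<'E'
from h import *
im=cv2.imread("pics/top0.png")[:,:,::-1].copy()
for p in pendants(im): print(np.round(p[:5],1),p[5].round())
u=up(im)
hsv=cv2.cvtColor(u,cv2.COLOR_RGB2HSV)
H,S,V=[hsv[:,:,i].astype(int) for i in range(3)]
for p in [(313,225),(345,225),(345,262),(360,245)]:print(hsv[p[1]*K,p[0]*K])
fm=((S<68)&(V<150)); fm[:190*K]=0;fm[300*K:]=0;fm[:,:295*K]=0;fm[:,395*K:]=0
fm=cv2.morphologyEx(fm.astype(np.uint8),cv2.MORPH_OPEN,np.ones((5,5)))
L=[]
for px,W,a in contour_world(fm,"top",0.004,250,1500):
    c,w,h,ang=rectfit(W);print("felt",px.mean(0).round(),c.round(1),round(w,1),round(h,1),round(ang,1));L.append(c)
if len(L)==6:
    L=np.array(L);print("centre",L.mean(0))
    # assign & fit similarity
    near=L[np.argsort(L[:,0])]
    near=np.r_[near[:3][np.argsort(-near[:3,1])],near[3:][np.argsort(-near[3:,1])]]
    M=np.array([[-52,76],[-52,0],[-52,-76],[52,76],[52,0],[52,-76]],float)
    A,_=cv2.estimateAffinePartial2D(M,near);print(A,np.hypot(A[0,0],A[1,0]),np.degrees(np.arctan2(A[1,0],A[0,0])))
    print((M@A[:,:2].T+A[:,2]).round(1), (near-(M@A[:,:2].T+A[:,2])).round(1))
# organizer: pick contours of light areas
for n,p in [("A",(202,326))]:pass
gm=(S<40)&(V>130);gm[:300*K]=0;gm[345*K:]=0;gm[:,:420*K]=0;gm[:,470*K:]=0
for px,W,a in contour_world(gm,"top",0.08,100,1500):
    (c,rad)=cv2.minEnclosingCircle((W*1000).astype(np.float32));print("jar",px.mean(0),c,rad,W.mean(0))
E
```

```text
[357.8 239.5  13.8  63.3  37.1] [250. 329.]
[ 387.5 -350.5  -36.    65.5   36.7] [483. 316.]
[ 471.8 -454.4   50.2   64.3   37.1] [524. 281.]
[ 478.7 -232.7  -39.5   65.8   39.7] [436. 279.]
[ 581.8 -238.1   37.5   64.9   37.8] [437. 239.]
[ 584.5 -348.2  -47.    63.6   39. ] [481. 236.]
[  0  10 122]
[  5  13 120]
[  0  13 120]
[ 19  92 166]
felt [315. 264.] [516.7  74.4] 79.2 51.3 3.0
felt [344. 263.] [520.7  -1.5] 78.9 51.5 2.6
felt [374. 261.] [524.3 -77.2] 79.4 51.9 3.6
felt [313. 224.] [620.5  79.8] 79.4 51.5 2.4
felt [342. 223.] [624.4   3.8] 79.5 51.7 3.7
felt [371. 221.] [628.5 -72.2] 78.8 51.1 2.9
centre [572.48855701   1.17708831]
[[ 9.98619143e-01 -5.09616677e-02  5.72488566e+02]
 [ 5.09616677e-02  9.98619143e-01  1.17708784e+00]] 0.9999186390823629 2.921391720891869
[[516.7  74.4]
 [520.6  -1.5]
 [524.4 -77.4]
 [620.5  79.7]
 [624.4   3.8]
 [628.3 -72.1]] [[-0.  -0.1]
 [ 0.1  0. ]
 [-0.2  0.1]
 [-0.1  0. ]
 [-0.  -0. ]
 [ 0.2 -0.1]]
jar [446.02179715 322.04048043] (375.6131591796875, -235.9628448486328) 29.806711196899414 [ 0.37564563 -0.23578331]
```

Run:
```python
from h import *
im=cv2.imread("pics/top0.png")[:,:,::-1].copy()
cv2.imwrite("pics/o1.png",cv2.resize(im[215:268,155:262,::-1],None,fx=7.4,fy=7.4,interpolation=cv2.INTER_CUBIC))
im=cv2.imread("pics/side0.png")[:,:,::-1].copy()
cv2.imwrite("pics/o2.png",cv2.resize(im[245:325,240:380,::-1],None,fx=5.5,fy=5.5,interpolation=cv2.INTER_CUBIC))
```

```text
(no output)
```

View pics/o1.png

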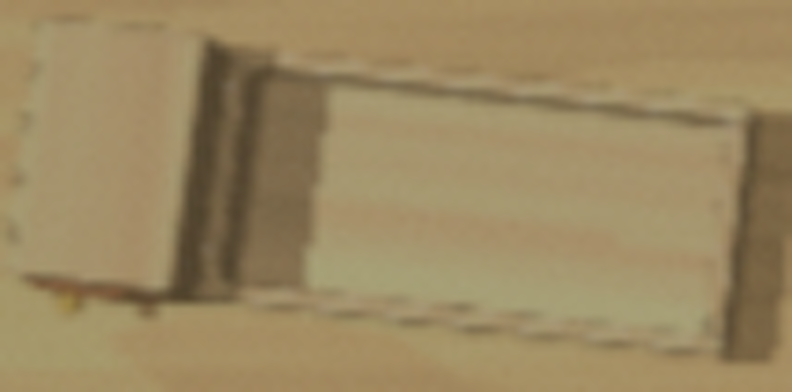

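View pics/o2.png

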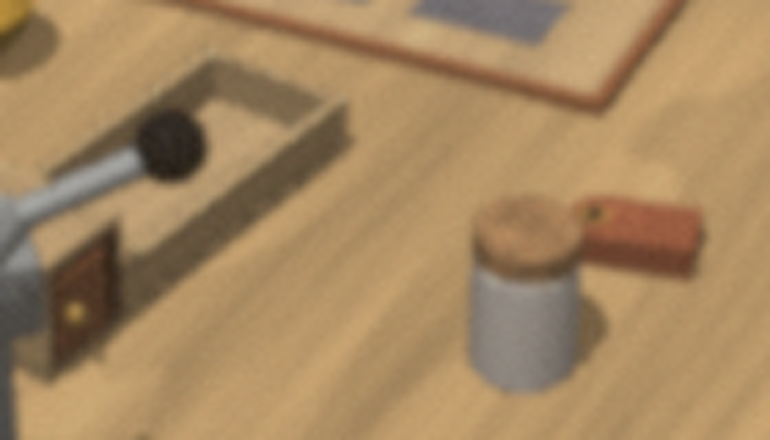

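Run:
```python
from h import *
def cr(p,k=7.4): return (np.array(p,float)+.5)/k-.5+np.array([155,215])
A=ray("top",cr([(750,107),(722,355),(270,54),(240,303)]),.034)*1000
B=ray("top",cr([(42,18),(207,42),(170,297),(25,275)]),.066)*1000
print(A.round(1));print(B.round(1))
for a,b in((0,1),(0,2),(1,3),(2,3)):
    d=A[b]-A[a];print(np.hypot(*d[:2]),np.degrees(np.arctan2(d[1],d[0])))
for a,b in((0,1),(2,3),(1,2),(0,3)):
    d=B[b]-B[a];print(np.hypot(*d[:2]),np.degrees(np.arctan2(d[1],d[0])))
# cylinder from side & top
print("bottomjunction", ray("top",cr([(735,352)]),.034))
im=cv2.imread("pics/top0.png")[:,:,::-1].copy();u=up(im)
hsv=cv2.cvtColor(u,cv2.COLOR_RGB2HSV);H,S,V=[hsv[:,:,i].astype(int) for i in range(3)]
print(hsv[326*K,200*K],hsv[326*K,212*K],hsv[345*K,200*K])
cv2.imwrite("pics/pot.png",cv2.resize(im[305:348,185:235,::-1],None,fx=12,fy=12,interpolation=cv2.INTER_CUBIC))
cv2.imwrite("pics/blk.png",cv2.resize(im[255:297,460:512,::-1],None,fx=12,fy=12,interpolation=cv2.INTER_CUBIC))
```

```text
[[604.6 223.2  34. ]
 [520.3 232.   34. ]
 [623.1 386.7  34. ]
 [538.3 395.   34. ]]
[[631.  453.9  66. ]
 [622.9 399.2  66. ]
 [538.4 409.5  66. ]
 [545.8 457.2  66. ]]
84.83096094531135 174.06289681649642
164.51562323894802 83.54231212250532
164.02889256693382 83.69708919623896
85.27984194267523 174.3875952489303
55.291084935925454 -98.44015557579048
48.3009060115039 81.23573549294281
85.08805416426041 173.10690877980443
85.29106012929452 177.81173333726184
bottomjunction [[0.52126165 0.22760655 0.034     ]]
[ 16 123 147] [ 17 129  99] [ 19 107 160]
```

View pics/pot.png

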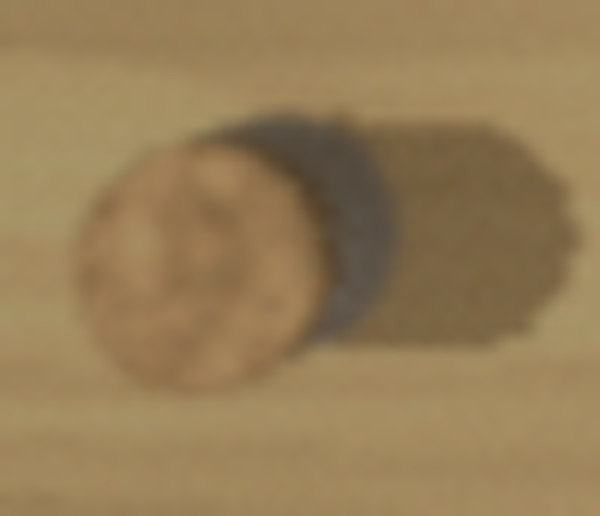

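View pics/blk.png

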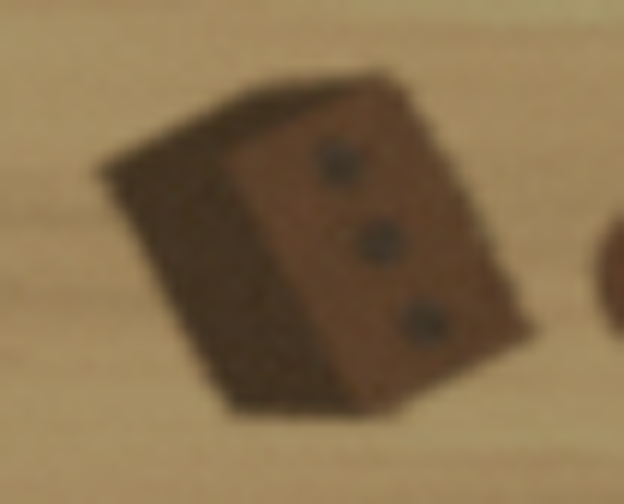

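Run:
```python
from h import *
def cr(p,o,k=12): return (np.array(p,float)+.5)/k-.5+np.array(o)
print(ray("top",cr([(201,267)],(185,305)),.078)*1000)
C=ray("top",cr([(232,155),(390,72),(538,332),(362,412)],(460,255)),.076)*1000
Hh=ray("top",cr([(342,163),(381,241),(424,325)],(460,255)),.076)*1000
print(C.round(1),C.mean(0).round(1));print(Hh.round(1))
d=Hh[0]-Hh[2];print(np.degrees(np.arctan2(d[1],d[0])))
for a,b in((0,1),(1,2),(2,3),(3,0)):
    d=C[b]-C[a];print(np.hypot(*d[:2]),np.degrees(np.arctan2(d[1],d[0])))
```

```text
[[366.36230225 345.69884426  78.        ]]
[[ 505.2 -320.4   76. ]
 [ 521.8 -353.    76. ]
 [ 469.5 -380.7   76. ]
 [ 453.7 -344.7   76. ]] [ 487.6 -349.7   76. ]
[[ 503.5 -342.6   76. ]
 [ 487.8 -349.8   76. ]
 [ 471.  -357.8   76. ]]
25.141020960375517
36.54898238595418 -62.94648127766188
59.183183007230994 -152.03741689959182
39.39000111436024 113.74750714087037
56.933788113220984 25.205027514995198
```

```bash
python3 - <<'E'
from h import *
im=cv2.imread("pics/side0.png")[:,:,::-1].copy()
cv2.imwrite("pics/g1.png",cv2.resize(im[0:200,420:580,::-1],None,fx=3,fy=3,interpolation=cv2.INTER_CUBIC))
E
cat >> h.py <<'E'
def go(tx,ty,tz,tyaw,mod=True,maxmm=50,maxdeg=8.5):
    """tool-frame move needed from current pose: rotation about tool z (rad) then x,y in the TURNED frame and z"""
    s=r.get_state();p=np.array(s["tcp_pos"])*1000;e=s["eef_rot"]
    dy=(tyaw-e[2]+180)%360-180
    if mod: dy=(dy+90)%180-90
    t=np.radians(e[2]+dy)
    d=np.array([tx,ty,tz])-p
    X=d[0]*np.cos(t)+d[1]*np.sin(t);Y=d[0]*np.sin(t)-d[1]*np.cos(t);Z=-d[2]
    t0=np.radians(e[2]);X0=d[0]*np.cos(t0)+d[1]*np.sin(t0);Y0=d[0]*np.sin(t0)-d[1]*np.cos(t0)
    print("t",round(s["time_s"],2),"pos",p.round(1),"rpy",np.round(e,2),"w",round(s["gripper_width"]*1000,1),"F",np.round(s["contact_force"],1))
    n=int(np.ceil(max(np.hypot(X,Y)/maxmm,1)))
    print(f"turn az {-np.radians(dy):.3f} rad ({-dy:.1f}deg tool, {abs(dy)/maxdeg:.1f} rows); after turn x {X:.1f} y {Y:.1f} z {Z:.1f}; {n} rows: {X/n:.1f} {Y/n:.1f};  unturned x {X0:.1f} y {Y0:.1f}")
    q=Rt.from_euler("xyz",e,degrees=True);
    w=Rt.from_euler("xyz",[180,0,e[2]],degrees=True);print("tilt fix ax,ay",np.round((q.inv()*w).as_rotvec()[:2],4))
from scipy.spatial.transform import Rotation as Rt
import sys
E
cat > go.py <<'E'
from h import *
a=[float(v) for v in sys.argv[1:]]
go(*a[:4])
E
python3 go.py 471.8 -454.4 100 -40
```

```text
t 0.1 pos [ 150.3 -657.6  225.7] rpy [-1.7999e+02 -8.0000e-02  1.0287e+02] w 87.5 F [-0.7 -0.5  0.1]
turn az -0.648 rad (-37.1deg tool, 4.4 rows); after turn x -115.6 y 362.3 z 125.7; 8 rows: -14.5 45.3;  unturned x 126.5 y 358.7
tilt fix ax,ay [-0.0002 -0.0014]
```

View pics/g1.png

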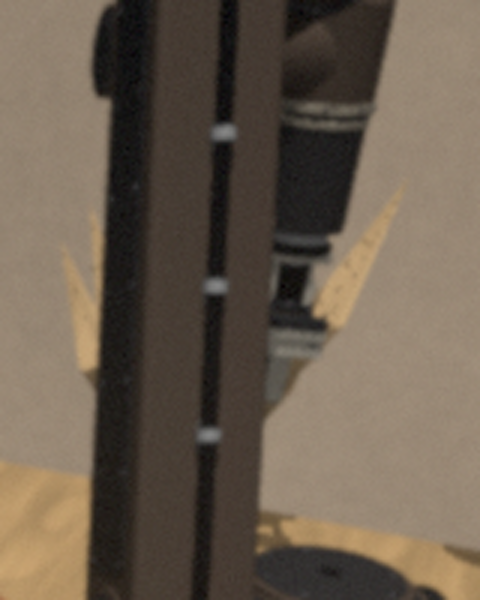

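Call:
step_arm([
  [0,0,-0.13,0,0,15,0.36],
  [0,0,-0.13,0,0,25,0.36],
  [0,0,-0.13,0,0,25,0.36],
  [0,0,-0.13,0,0,25,0.36],
  [0,0,-0.128,0,0,25,0.36],
], squeeze=15)

```text
time_s: 0.6
tcp_pos: [0.1509, -0.6591, 0.1099]
eef_rot: [-179.9, 0.2, 141.3]
contact_force: [0.9, -0.8, -0.1]
gripper_width: 0.0602
```

Call:
step_arm([
  [0,0,0,-14.5,45.3,0,0.36],
  [0,0,0,-14.5,45.3,0,0.36],
  [0,0,0,-14.5,45.3,0,0.36],
  [0,0,0,-14.5,45.3,0,0.36],
  [0,0,0,-14.5,45.3,0,0.36],
  [0,0,0,-14.5,45.3,0,0.36],
  [0,0,0,-14.5,45.3,0,0.36],
  [0,0,0,-14.5,45.3,0,0.36],
])

```text
time_s: 1.4
tcp_pos: [0.4698, -0.4394, 0.0996]
eef_rot: [179.9, -0.7, 141.0]
contact_force: [1.2, -0.8, 1.1]
gripper_width: 0.0599
```

```bash
python3 go.py 471.8 -454.4 60 -40
```

```text
t 1.4 pos [ 469.8 -439.4   99.6] rpy [179.88  -0.67 141.04] w 59.9 F [ 1.2 -0.8  1.1]
turn az 0.018 rad (1.0deg tool, 0.1 rows); after turn x -11.2 y -10.3 z 39.6; 1 rows: -11.2 -10.3;  unturned x -11.0 y -10.5
tilt fix ax,ay [ 0.0021 -0.0117]
```

Call:
step_arm([
  [0.002,-0.0117,0.018,-11.2,-10.3,20,0.36],
  [0,0,0,0,0,0,0.36],
])

```text
time_s: 1.6
tcp_pos: [0.4782, -0.4499, 0.0786]
eef_rot: [180.0, 0.1, 140.5]
contact_force: [-1.4, 0.7, -0.7]
gripper_width: 0.0594
```

```bash
python3 go.py 471.8 -454.4 5 -40
cat > look.py <<'E'
from h import *
im=r.capture("top")
for p in sorted(pendants(im),key=lambda p:p[0]): print("P",np.round(p[:5],1),p[5].round())
if len(sys.argv)>1: cv2.imwrite("pics/%s.png"%sys.argv[1],im[:,:,::-1])
E
python3 look.py t1
```

```text
t 1.6 pos [ 478.2 -449.9   78.6] rpy [1.7997e+02 6.0000e-02 1.4045e+02] w 59.4 F [-1.4  0.7 -0.7]
turn az 0.008 rad (0.5deg tool, 0.1 rows); after turn x 2.0 y -7.6 z 73.6; 1 rows: 2.0 -7.6;  unturned x 2.1 y -7.6
tilt fix ax,ay [0.0004 0.001 ]
odd [345.95694864 260.76331193] 369.48168517171695 357.37225683534064
P [357.8 239.1  14.1  63.5  37.9] [250. 329.]
P [ 387.5 -350.7  -37.3   65.5   37.5] [484. 315.]
P [ 478.5 -232.8  -40.    65.7   39.8] [436. 279.]
P [ 581.  -237.5   38.4   64.9   39. ] [437. 239.]
P [ 584.5 -347.7  -46.4   64.2   38.8] [480. 237.]
```

View pics/t1.png

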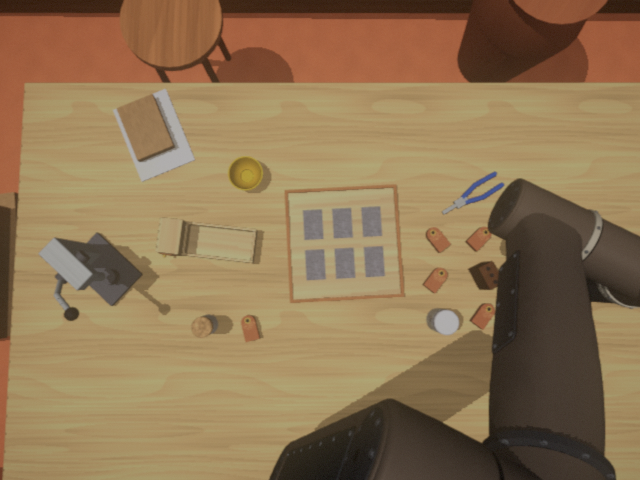

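Call:
step_arm([
  [0,0,0.008,2.1,-7.6,35,0.36],
  [0,0,0,0,0,0,0.36],
  [0,0,0,0,0,0,0.36],
])

```text
time_s: 1.95
tcp_pos: [0.4725, -0.4564, 0.048]
eef_rot: [180.0, 0.3, 140.0]
contact_force: [0.9, -0.4, 0.3]
gripper_width: 0.06
```

```bash
python3 go.py 471.8 -454.4 4 -40
```

```text
t 1.95 pos [ 472.5 -456.4   48. ] rpy [179.99   0.32 140.03] w 60.0 F [ 0.9 -0.4  0.3]
turn az 0.001 rad (0.0deg tool, 0.0 rows); after turn x 1.8 y 1.0 z 44.0; 1 rows: 1.8 1.0;  unturned x 1.8 y 1.0
tilt fix ax,ay [0.0002 0.0055]
```

Call:
step_arm([
  [0,0.005,0,1.5,1,22,0.36],
  [0,0,0,0,0,15,0.36],
  [0,0,0,0,0,6,0.36],
  [0,0,0,0,0,0,0.36],
])

```text
time_s: 2.35
tcp_pos: [0.4737, -0.4575, 0.01]
eef_rot: [180.0, 0.4, 140.0]
contact_force: [-0.2, 0.0, -0.2]
gripper_width: 0.0595
```

```bash
python3 go.py 471.8 -454.4 4 -40
```

```text
t 2.35 pos [ 473.7 -457.5   10. ] rpy [179.96   0.42 139.98] w 59.5 F [-0.2  0.  -0.2]
turn az -0.000 rad (-0.0deg tool, 0.0 rows); after turn x 3.4 y 1.1 z 6.0; 1 rows: 3.4 1.1;  unturned x 3.4 y 1.1
tilt fix ax,ay [0.0007 0.0074]
```

Call:
step_arm([
  [0,0.007,0,3.4,1.1,6,0.36],
  [0,0,0,0,0,0,0.36],
  [0,0,0,0,0,0,-0.6],
  [0,0,0,0,0,0,-0.6],
  [0,0,0,0,0,0,-0.6],
  [0,0,0,0,0,0,-0.6],
])

```text
time_s: 2.95
tcp_pos: [0.4731, -0.4551, 0.0065]
eef_rot: [179.9, 0.2, 140.0]
contact_force: [1.4, -0.1, 0.0]
gripper_width: 0.0357
```

```bash
python3 go.py 524.4 -77.4 110 92.9
```

```text
t 2.95 pos [ 473.1 -455.1    6.5] rpy [179.94   0.2  140.02] w 35.7 F [ 1.4 -0.1  0. ]
turn az 0.822 rad (47.1deg tool, 5.5 rows); after turn x 374.6 y 70.4 z -103.5; 8 rows: 46.8 8.8;  unturned x 203.4 y 322.4
tilt fix ax,ay [0.001  0.0035]
```

Call:
step_arm([
  [0,0,0,0,0,-20,-0.6],
  [0,0,0.137,0,0,-20,-0.6],
  [0,0,0.137,0,0,-20,-0.6],
  [0,0,0.137,0,0,-20,-0.6],
  [0,0,0.137,0,0,-15,-0.6],
  [0,0,0.137,0,0,-8,-0.6],
  [0,0,0.137,0,0,0,-0.6],
  [0,0,0,25,4,0,-0.6],
  [0,0,0,45,8,0,-0.6],
  [0,0,0,45,8,0,-0.6],
])

```text
time_s: 3.95
tcp_pos: [0.4893, -0.3408, 0.1124]
eef_rot: [179.9, 0.1, 90.5]
contact_force: [1.5, 0.8, -1.0]
gripper_width: 0.0362
```

Call:
step_arm([
  [0,0,0,45,8,0,-0.6],
  [0,0,0,45,8,0,-0.6],
  [0,0,0,45,8,0,-0.6],
  [0,0,0,45,8,0,-0.6],
  [0,0,0,30,5,0,-0.6],
  [0,0,0,15,3,0,-0.6],
  [0,0,0,0,0,0,-0.6],
])

```text
time_s: 4.65
tcp_pos: [0.5285, -0.1019, 0.1136]
eef_rot: [179.7, 0.0, 90.7]
contact_force: [-0.4, 0.2, -0.3]
gripper_width: 0.0362
```

```bash
python3 go.py 524.4 -77.4 45 92.9
```

```text
t 4.65 pos [ 528.5 -101.9  113.6] rpy [1.7971e+02 1.0000e-02 9.0720e+01] w 36.2 F [-0.4  0.2 -0.3]
turn az -0.038 rad (-2.2deg tool, 0.3 rows); after turn x 24.7 y -2.8 z 68.6; 1 rows: 24.7 -2.8;  unturned x 24.5 y -3.8
tilt fix ax,ay [0.005  0.0002]
```

Call:
step_arm([
  [0.005,0,-0.038,23,-3,30,-0.6],
  [0,0,0,0,0,30,-0.6],
  [0,0,0,0,0,8,-0.6],
  [0,0,0,0,0,0,-0.6],
])

```text
time_s: 5.05
tcp_pos: [0.5266, -0.079, 0.0457]
eef_rot: [179.8, 0.0, 93.0]
contact_force: [-0.0, 0.0, 0.7]
gripper_width: 0.0357
```

```bash
python3 go.py 524.4 -77.4 12 92.9
```

```text
t 5.05 pos [526.6 -79.   45.7] rpy [1.7979e+02 2.0000e-02 9.3040e+01] w 35.7 F [-0.   0.   0.7]
turn az 0.002 rad (0.1deg tool, 0.0 rows); after turn x 1.7 y -2.1 z 33.7; 1 rows: 1.7 -2.1;  unturned x 1.7 y -2.1
tilt fix ax,ay [0.0036 0.0003]
```

Call:
step_arm([
  [0.0036,0,0.002,1.7,-2.1,20,-0.6],
  [0,0,0,0,0,10,-0.6],
  [0,0,0,0,0,2,-0.6],
  [0,0,0,0,0,0,-0.6],
])

```text
time_s: 5.45
tcp_pos: [0.527, -0.0794, 0.0164]
eef_rot: [179.8, 0.0, 92.8]
contact_force: [0.4, -0.1, -1.0]
gripper_width: 0.0355
```

```bash
python3 go.py 524.4 -77.4 10.5 92.9
```

```text
t 5.45 pos [527.  -79.4  16.4] rpy [1.7976e+02 4.0000e-02 9.2800e+01] w 35.5 F [ 0.4 -0.1 -1. ]
turn az -0.002 rad (-0.1deg tool, 0.0 rows); after turn x 2.2 y -2.5 z 5.9; 1 rows: 2.2 -2.5;  unturned x 2.2 y -2.5
tilt fix ax,ay [0.0041 0.0006]
```

Call:
step_arm([
  [0.006,0,-0.002,3.2,-3.8,4,-0.6],
  [0,0,0,0,0,2,-0.6],
  [0,0,0,0,0,0,-0.6],
])

```text
time_s: 5.75
tcp_pos: [0.5242, -0.0764, 0.0121]
eef_rot: [179.9, 0.0, 92.9]
contact_force: [0.5, -0.2, -1.2]
gripper_width: 0.0358
```

```bash
python3 go.py 524.4 -77.4 10.5 92.9
```

```text
t 5.75 pos [524.2 -76.4  12.1] rpy [1.7995e+02 2.0000e-02 9.2910e+01] w 35.8 F [ 0.5 -0.2 -1.2]
turn az 0.000 rad (0.0deg tool, 0.0 rows); after turn x -1.0 y 0.1 z 1.6; 1 rows: -1.0 0.1;  unturned x -1.0 y 0.1
tilt fix ax,ay [0.0009 0.0004]
```

Good; touch down, release, lift.

Call:
step_arm([
  [0,0,0,-1.5,0,2.5,-0.6],
  [0,0,0,0,0,0,-0.6],
  [0,0,0,0,0,0,0.14],
  [0,0,0,0,0,0,0.14],
  [0,0,0,0,0,-10,0.14],
  [0,0,0,0,0,-35,0.2],
  [0,0,0,0,0,-40,0.36],
  [0,0,0,0,0,-25,0.36],
])

```text
time_s: 6.55
tcp_pos: [0.5221, -0.0784, 0.1218]
eef_rot: [-179.7, 0.1, 92.9]
contact_force: [0.5, 0.7, -0.0]
gripper_width: 0.0585
```

```bash
python3 go.py 387.5 -350.6 110 53.5; python3 look.py
```

```text
t 6.55 pos [522.1 -78.4 121.8] rpy [-1.7966e+02  1.0000e-01  9.2940e+01] w 58.5 F [ 0.5  0.7 -0. ]
turn az 0.688 rad (39.4deg tool, 4.6 rows); after turn x -298.9 y 53.7 z 11.8; 7 rows: -42.7 7.7;  unturned x -264.9 y -148.4
tilt fix ax,ay [-0.006   0.0017]
P [357.9 239.   14.2  63.7  38. ] [250. 329.]
P [ 387.9 -350.2  -36.3   65.5   37.8] [483. 315.]
P [ 465.8 -234.3  -66.2   55.2   35.2] [436. 283.]
P [ 585.2 -347.4  -44.    63.1   39.5] [481. 236.]
```

Call:
step_arm([
  [-0.006,0,0.08,0,0,0,0.36],
  [0,0,0.145,0,0,0,0.36],
  [0,0,0.145,0,0,0,0.36],
  [0,0,0.145,0,0,0,0.36],
  [0,0,0.1,0,0,0,0.36],
  [0,0,0.04,-25,4,0,0.36],
  [0,0,0,-45,8,0,0.36],
  [0,0,0,-45,8,0,0.36],
  [0,0,0,-45,8,0,0.36],
  [0,0,0,-45,8,0,0.36],
])

```text
time_s: 7.6
tcp_pos: [0.4361, -0.2679, 0.1337]
eef_rot: [179.1, -0.6, 54.5]
contact_force: [1.4, 0.2, -0.2]
gripper_width: 0.0596
```

Call:
step_arm([
  [0,0,0,-45,8,0,0.36],
  [0,0,0,-28,5,0,0.36],
  [0,0,0,-12,2,0,0.36],
  [0,0,0,0,0,0,0.36],
])

```text
time_s: 8.0
tcp_pos: [0.3937, -0.3529, 0.1352]
eef_rot: [179.0, -0.6, 54.1]
contact_force: [0.3, 1.2, 0.1]
gripper_width: 0.0598
```

```bash
python3 go.py 387.7 -350.4 45 53.5; python3 look.py t2
```

```text
t 8.0 pos [ 393.7 -352.9  135.2] rpy [178.96  -0.6   54.15] w 59.8 F [0.3 1.2 0.1]
turn az 0.011 rad (0.6deg tool, 0.1 rows); after turn x -1.5 y -6.3 z 90.2; 1 rows: -1.5 -6.3;  unturned x -1.5 y -6.3
tilt fix ax,ay [ 0.0182 -0.0105]
odd [292.51459492 238.60990866] 291.61942550734426 89.34744988856657
odd [371.85276039 246.31666294] 334.9268998086342 254.02118132018222
P [357.9 239.3  14.7  63.8  38. ] [250. 329.]
P [ 479.8 -228.1  -27.8   65.9   39. ] [434. 279.]
P [524.3 -78.4   3.2  61.6  36.7] [375. 262.]
P [ 581.5 -237.5   37.4   65.2   38.8] [437. 239.]
P [ 584.3 -348.   -47.3   64.1   38.9] [480. 237.]
```

View pics/t2.png

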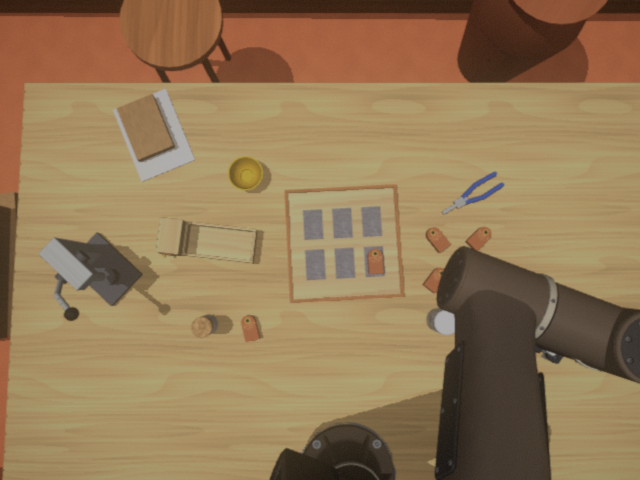

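Call:
step_arm([
  [0.018,-0.0105,0.011,-1.5,-8,40,0.36],
  [0,0,0,0,0,40,0.36],
  [0,0,0,0,0,10,0.36],
  [0,0,0,0,0,0,0.36],
])

```text
time_s: 8.45
tcp_pos: [0.3908, -0.3481, 0.0462]
eef_rot: [179.7, -0.0, 53.6]
contact_force: [-0.1, 0.3, 0.3]
gripper_width: 0.0592
```

```bash
python3 go.py 387.7 -350.4 5 53.5
```

```text
t 8.45 pos [ 390.8 -348.1   46.2] rpy [ 1.7966e+02 -5.0000e-02  5.3640e+01] w 59.2 F [-0.1  0.3  0.3]
turn az 0.003 rad (0.1deg tool, 0.0 rows); after turn x -3.7 y -1.1 z 41.2; 1 rows: -3.7 -1.1;  unturned x -3.7 y -1.2
tilt fix ax,ay [ 0.0059 -0.0009]
```

Call:
step_arm([
  [0.006,0,0.003,-5,-1.6,22,0.36],
  [0,0,0,0,0,16,0.36],
  [0,0,0,0,0,6,0.36],
  [0,0,0,0,0,0,0.36],
])

```text
time_s: 8.85
tcp_pos: [0.3919, -0.3517, 0.0071]
eef_rot: [179.6, -0.1, 53.7]
contact_force: [0.4, 1.1, -0.4]
gripper_width: 0.0595
```

```bash
python3 go.py 387.7 -350.4 5 53.5
```

```text
t 8.85 pos [ 391.9 -351.7    7.1] rpy [ 1.7959e+02 -1.0000e-01  5.3740e+01] w 59.5 F [ 0.4  1.1 -0.4]
turn az 0.004 rad (0.2deg tool, 0.0 rows); after turn x -1.4 y -4.2 z 2.1; 1 rows: -1.4 -4.2;  unturned x -1.4 y -4.2
tilt fix ax,ay [ 0.0071 -0.0017]
```

Call:
step_arm([
  [0.01,0,0.004,-2,-6.5,2,0.36],
  [0,0,0,0,0,0,0.36],
  [0,0,0,0,0,0,-0.6],
  [0,0,0,0,0,0,-0.6],
  [0,0,0,0,0,0,-0.6],
  [0,0,0,0,0,0,-0.6],
])

```text
time_s: 9.45
tcp_pos: [0.3877, -0.3501, 0.0093]
eef_rot: [179.9, -0.2, 53.6]
contact_force: [1.0, -0.2, -1.5]
gripper_width: 0.0355
```

```bash
python3 go.py 520.6 -1.5 110 92.9;python3 go.py 387.7 -350.4 5 53.5
```

```text
t 9.45 pos [ 387.7 -350.1    9.3] rpy [179.85  -0.18  53.56] w 35.5 F [ 1.  -0.2 -1.5]
turn az -0.687 rad (-39.3deg tool, 4.6 rows); after turn x 341.4 y 150.4 z -100.7; 8 rows: 42.7 18.8;  unturned x 359.4 y -100.1
tilt fix ax,ay [ 0.0025 -0.0031]
t 9.45 pos [ 387.7 -350.1    9.3] rpy [179.85  -0.18  53.56] w 35.5 F [ 1.  -0.2 -1.5]
turn az 0.001 rad (0.1deg tool, 0.0 rows); after turn x -0.2 y 0.2 z 4.3; 1 rows: -0.2 0.2;  unturned x -0.2 y 0.2
tilt fix ax,ay [ 0.0025 -0.0031]
```

Call:
step_arm([
  [0,0,0,0,0,-20,-0.6],
  [0,0,-0.12,0,0,-25,-0.6],
  [0,0,-0.14,0,0,-25,-0.6],
  [0,0,-0.14,0,0,-20,-0.6],
  [0,0,-0.14,0,0,-10,-0.6],
  [0,0,-0.1,0,0,0,-0.6],
  [0,0,-0.03,25,11,0,-0.6],
  [0,0,0,43,19,0,-0.6],
  [0,0,0,43,19,0,-0.6],
  [0,0,0,43,19,0,-0.6],
])

```text
time_s: 10.45
tcp_pos: [0.4454, -0.1918, 0.1127]
eef_rot: [180.0, -0.1, 93.0]
contact_force: [2.1, 0.2, 0.2]
gripper_width: 0.0354
```

Call:
step_arm([
  [0,0,0,43,19,0,-0.6],
  [0,0,0,43,19,0,-0.6],
  [0,0,0,43,19,0,-0.6],
  [0,0,0,34,15,0,-0.6],
  [0,0,0,15,6,0,-0.6],
  [0,0,0,0,0,0,-0.6],
])

```text
time_s: 11.05
tcp_pos: [0.5167, 0.0031, 0.1134]
eef_rot: [179.9, -0.2, 93.3]
contact_force: [-0.4, -0.2, -0.8]
gripper_width: 0.0354
```

```bash
python3 go.py 520.6 -1.5 45 92.9
```

```text
t 11.05 pos [516.7   3.1 113.4] rpy [ 1.7987e+02 -1.6000e-01  9.3340e+01] w 35.4 F [-0.4 -0.2 -0.8]
turn az 0.008 rad (0.4deg tool, 0.1 rows); after turn x -4.8 y 3.7 z 68.4; 1 rows: -4.8 3.7;  unturned x -4.8 y 3.6
tilt fix ax,ay [ 0.0023 -0.0027]
```

Call:
step_arm([
  [0.002,-0.003,0.008,-6,2,35,-0.6],
  [0,0,0,0,0,35,-0.6],
  [0,0,0,0,0,18,-0.6],
  [0,0,0,0,0,8,-0.6],
  [0,0,0,0,0,0,-0.6],
])

```text
time_s: 11.55
tcp_pos: [0.5191, -0.0042, 0.0154]
eef_rot: [179.9, 0.0, 92.9]
contact_force: [0.8, 0.7, -1.4]
gripper_width: 0.0357
```

```bash
python3 go.py 520.6 -1.5 13.3 92.9
```

```text
t 11.55 pos [519.1  -4.2  15.4] rpy [1.7989e+02 1.0000e-02 9.2900e+01] w 35.7 F [ 0.8  0.7 -1.4]
turn az -0.000 rad (-0.0deg tool, 0.0 rows); after turn x 2.7 y 1.6 z 2.1; 1 rows: 2.7 1.6;  unturned x 2.7 y 1.6
tilt fix ax,ay [0.0019 0.0001]
```

Call:
step_arm([
  [0.002,0,0,4,2.4,1.5,-0.6],
  [0,0,0,0,0,0,-0.6],
])

```text
time_s: 11.75
tcp_pos: [0.5222, -0.0003, 0.0151]
eef_rot: [179.9, -0.0, 92.9]
contact_force: [-0.2, -0.2, -0.7]
gripper_width: 0.0359
```

```bash
python3 go.py 520.6 -1.5 13.3 92.9
```

```text
t 11.75 pos [ 5.222e+02 -3.000e-01  1.510e+01] rpy [ 1.7994e+02 -1.0000e-02  9.2860e+01] w 35.9 F [-0.2 -0.2 -0.7]
turn az -0.001 rad (-0.0deg tool, 0.0 rows); after turn x -1.1 y -1.6 z 1.8; 1 rows: -1.1 -1.6;  unturned x -1.1 y -1.6
tilt fix ax,ay [ 0.0011 -0.0001]
```

Call:
step_arm([
  [0,0,0,-1.3,-1.9,2,-0.6],
  [0,0,0,0,0,0.8,-0.6],
  [0,0,0,0,0,0,0.14],
  [0,0,0,0,0,0,0.14],
  [0,0,0,0,0,-10,0.14],
  [0,0,0,0,0,-35,0.2],
  [0,0,0,0,0,-40,0.36],
  [0,0,0,0,0,-20,0.36],
])

```text
time_s: 12.55
tcp_pos: [0.5193, -0.0022, 0.1225]
eef_rot: [-180.0, 0.0, 92.9]
contact_force: [0.9, 0.4, -0.1]
gripper_width: 0.0589
```

```bash
python3 go.py 478.6 -232.8 110 50.3; python3 look.py
```

```text
t 12.55 pos [519.3  -2.2 122.5] rpy [-1.7998e+02  5.0000e-02  9.2900e+01] w 58.9 F [ 0.9  0.4 -0.1]
turn az 0.743 rad (42.6deg tool, 5.0 rows); after turn x -203.4 y 115.9 z 12.5; 5 rows: -40.7 23.2;  unturned x -228.2 y -52.3
tilt fix ax,ay [-0.0004  0.0008]
odd [369.98179012 191.63858025] 198.02612734276383 77.17752933080885
P [ 477.7 -233.9  -36.3   65.6   35.7] [437. 279.]
P [ 581.2 -237.9   41.3   65.    39. ] [437. 239.]
P [ 584.  -347.6  -46.6   65.    38.5] [481. 236.]
```

Call:
step_arm([
  [0,0,0.08,0,0,0,0.36],
  [0,0,0.145,0,0,0,0.36],
  [0,0,0.145,0,0,0,0.36],
  [0,0,0.145,0,0,0,0.36],
  [0,0,0.13,0,0,0,0.36],
  [0,0,0.07,-20,11,0,0.36],
  [0,0,0,-42,24,0,0.36],
  [0,0,0,-42,24,0,0.36],
  [0,0,0,-42,24,0,0.36],
  [0,0,0,-33,19,0,0.36],
])

```text
time_s: 13.6
tcp_pos: [0.4898, -0.2066, 0.1343]
eef_rot: [179.3, -0.8, 50.9]
contact_force: [2.1, 0.4, -0.1]
gripper_width: 0.0598
```

Call:
step_arm([
  [0,0,0,-15,9,0,0.36],
  [0,0,0,0,0,0,0.36],
])

```text
time_s: 13.8
tcp_pos: [0.4857, -0.2287, 0.1353]
eef_rot: [179.3, -0.8, 50.6]
contact_force: [0.9, 0.6, 0.6]
gripper_width: 0.0597
```

```bash
python3 go.py 478.6 -232.8 45 50.5; python3 look.py
```

```text
t 13.8 pos [ 485.7 -228.7  135.3] rpy [179.31  -0.78  50.58] w 59.7 F [0.9 0.6 0.6]
turn az 0.001 rad (0.1deg tool, 0.0 rows); after turn x -7.7 y -2.9 z 90.3; 1 rows: -7.7 -2.9;  unturned x -7.7 y -2.9
tilt fix ax,ay [ 0.012  -0.0136]
odd [314.3012685  291.37922833] 217.0194974389637 104.58413711959435
P [357.9 239.   14.1  63.7  37.6] [250. 329.]
P [521.4   1.5 176.3  62.1  30.4] [344. 261.]
P [ 590.1 -347.6  106.    59.    37.2] [482. 234.]
```

Call:
step_arm([
  [0.012,-0.0136,0.001,-9,-5,40,0.36],
  [0,0,0,0,0,40,0.36],
  [0,0,0,0,0,10,0.36],
  [0,0,0,0,0,0,0.36],
])

```text
time_s: 14.25
tcp_pos: [0.48, -0.2297, 0.0465]
eef_rot: [179.7, -0.2, 50.7]
contact_force: [0.5, 0.6, -0.1]
gripper_width: 0.0595
```

```bash
python3 go.py 478.6 -232.8 8 50.5
```

```text
t 14.25 pos [ 480.  -229.7   46.5] rpy [ 1.7969e+02 -1.6000e-01  5.0660e+01] w 59.5 F [ 0.5  0.6 -0.1]
turn az 0.003 rad (0.2deg tool, 0.0 rows); after turn x -3.3 y 0.9 z 38.5; 1 rows: -3.3 0.9;  unturned x -3.3 y 0.9
tilt fix ax,ay [ 0.0054 -0.0029]
```

Call:
step_arm([
  [0.006,-0.003,0.003,-5,-1,20,0.36],
  [0,0,0,0,0,15,0.36],
  [0,0,0,0,0,4,0.36],
  [0,0,0,0,0,0,0.36],
])

```text
time_s: 14.65
tcp_pos: [0.4814, -0.2314, 0.0128]
eef_rot: [179.7, -0.2, 50.8]
contact_force: [0.4, -0.2, 0.5]
gripper_width: 0.0597
```

```bash
python3 go.py 478.6 -232.8 8 50.5
```

```text
t 14.65 pos [ 481.4 -231.4   12.8] rpy [ 1.7967e+02 -1.7000e-01  5.0780e+01] w 59.7 F [ 0.4 -0.2  0.5]
turn az 0.005 rad (0.3deg tool, 0.0 rows); after turn x -2.8 y -1.2 z 4.8; 1 rows: -2.8 -1.2;  unturned x -2.8 y -1.2
tilt fix ax,ay [ 0.0058 -0.0029]
```

Call:
step_arm([
  [0.008,-0.004,0.005,-4,-1.8,6,0.36],
  [0,0,0,0,0,0,0.36],
  [0,0,0,0,0,0,-0.6],
  [0,0,0,0,0,0,-0.6],
  [0,0,0,0,0,0,-0.6],
  [0,0,0,0,0,0,-0.6],
])

```text
time_s: 15.25
tcp_pos: [0.4799, -0.2335, 0.0104]
eef_rot: [179.9, -0.1, 50.5]
contact_force: [-0.2, -1.3, 0.0]
gripper_width: 0.0359
```

```bash
python3 go.py 516.7 74.4 110 92.9;python3 go.py 478.6 -232.8 8 50.5
```

```text
t 15.25 pos [ 479.9 -233.5   10.4] rpy [ 1.7987e+02 -9.0000e-02  5.0540e+01] w 35.9 F [-0.2 -1.3  0. ]
turn az -0.739 rad (-42.4deg tool, 5.0 rows); after turn x 305.6 y 52.3 z -99.6; 7 rows: 43.7 7.5;  unturned x 261.1 y -167.3
tilt fix ax,ay [ 0.0022 -0.0016]
t 15.25 pos [ 479.9 -233.5   10.4] rpy [ 1.7987e+02 -9.0000e-02  5.0540e+01] w 35.9 F [-0.2 -1.3  0. ]
turn az 0.001 rad (0.0deg tool, 0.0 rows); after turn x -0.3 y -1.4 z 2.4; 1 rows: -0.3 -1.4;  unturned x -0.3 y -1.4
tilt fix ax,ay [ 0.0022 -0.0016]
```

Call:
step_arm([
  [0,0,0,0,0,-20,-0.6],
  [0,0,-0.12,0,0,-25,-0.6],
  [0,0,-0.145,0,0,-25,-0.6],
  [0,0,-0.145,0,0,-20,-0.6],
  [0,0,-0.145,0,0,-10,-0.6],
  [0,0,-0.12,0,0,0,-0.6],
  [0,0,-0.04,25,5,0,-0.6],
  [0,0,0,43,8,0,-0.6],
  [0,0,0,43,8,0,-0.6],
  [0,0,0,43,8,0,-0.6],
])

```text
time_s: 16.25
tcp_pos: [0.4997, -0.0779, 0.1138]
eef_rot: [-180.0, -0.0, 92.7]
contact_force: [1.5, 0.2, -0.6]
gripper_width: 0.0358
```

Call:
step_arm([
  [0,0,0,43,8,0,-0.6],
  [0,0,0,43,8,0,-0.6],
  [0,0,0,32,6,0,-0.6],
  [0,0,0,15,3,0,-0.6],
  [0,0,0,0,0,0,-0.6],
])

```text
time_s: 16.75
tcp_pos: [0.5185, 0.066, 0.1141]
eef_rot: [180.0, -0.1, 92.9]
contact_force: [0.4, 0.7, -1.5]
gripper_width: 0.0356
```

```bash
python3 go.py 518.1 74.5 14.5 92.9; python3 look.py
```

```text
t 16.75 pos [518.5  66.  114.1] rpy [ 1.7996e+02 -5.0000e-02  9.2940e+01] w 35.6 F [ 0.4  0.7 -1.5]
turn az 0.001 rad (0.0deg tool, 0.0 rows); after turn x 8.5 y 0.1 z 99.6; 1 rows: 8.5 0.1;  unturned x 8.5 y 0.1
tilt fix ax,ay [ 0.0007 -0.0009]
odd [377.19780488 247.65902439] 323.9389838954142 215.820633684949
P [524.1 -79.1   2.6  60.2  31.9] [375. 261.]
P [ 581.2 -237.4   38.4   64.8   39.3] [437. 239.]
P [ 584.2 -347.4  -46.5   65.1   38.1] [481. 236.]
```

Call:
step_arm([
  [0,0,0,8,-2,35,-0.6],
  [0,0,0,0,0,35,-0.6],
  [0,0,0,0,0,18,-0.6],
  [0,0,0,0,0,8,-0.6],
  [0,0,0,0,0,0,-0.6],
])

```text
time_s: 17.3
tcp_pos: [0.5159, 0.0681, 0.0163]
eef_rot: [179.9, -0.1, 92.6]
contact_force: [0.4, 0.1, -0.6]
gripper_width: 0.0358
```

```bash
python3 go.py 518.1 74.5 14.4 92.9
```

```text
t 17.3 pos [515.9  68.1  16.3] rpy [ 1.799e+02 -6.000e-02  9.264e+01] w 35.8 F [ 0.4  0.1 -0.6]
turn az -0.004 rad (-0.3deg tool, 0.0 rows); after turn x 6.3 y 2.6 z 1.9; 1 rows: 6.3 2.6;  unturned x 6.3 y 2.5
tilt fix ax,ay [ 0.0018 -0.0011]
```

Call:
step_arm([
  [0.001,0,-0.005,7,3,-1,-0.6],
  [0,0,0,0,0,0,-0.6],
])

```text
time_s: 17.5
tcp_pos: [0.5197, 0.0748, 0.0187]
eef_rot: [179.9, -0.1, 92.9]
contact_force: [0.4, -0.1, -0.5]
gripper_width: 0.0357
```

```bash
python3 go.py 518.1 74.5 14.4 92.9
```

```text
t 17.5 pos [519.7  74.8  18.7] rpy [ 1.7988e+02 -8.0000e-02  9.2870e+01] w 35.7 F [ 0.4 -0.1 -0.5]
turn az -0.001 rad (-0.0deg tool, 0.0 rows); after turn x -0.2 y -1.6 z 4.3; 1 rows: -0.2 -1.6;  unturned x -0.2 y -1.6
tilt fix ax,ay [ 0.0022 -0.0014]
```

Call:
step_arm([
  [0.001,0,0,-0.3,-2.5,4,-0.6],
  [0,0,0,0,0,2,-0.6],
  [0,0,0,0,0,0,-0.6],
])

```text
time_s: 17.8
tcp_pos: [0.5183, 0.0751, 0.0146]
eef_rot: [179.7, -0.2, 92.9]
contact_force: [0.4, -0.0, -1.1]
gripper_width: 0.0357
```

```bash
python3 go.py 518.1 74.5 14.4 92.9
```

```text
t 17.8 pos [518.3  75.1  14.6] rpy [179.72  -0.18  92.9 ] w 35.7 F [ 0.4 -0.  -1.1]
turn az -0.000 rad (-0.0deg tool, 0.0 rows); after turn x -0.6 y -0.3 z 0.2; 1 rows: -0.6 -0.3;  unturned x -0.6 y -0.3
tilt fix ax,ay [ 0.0048 -0.0032]
```

Call:
step_arm([
  [0,0,0,-0.8,-0.4,0.8,-0.6],
  [0,0,0,0,0,0,0.14],
  [0,0,0,0,0,0,0.14],
  [0,0,0,0,0,-10,0.14],
  [0,0,0,0,0,-35,0.2],
  [0,0,0,0,0,-40,0.36],
  [0,0,0,0,0,-20,0.36],
])

```text
time_s: 18.5
tcp_pos: [0.5158, 0.0731, 0.1214]
eef_rot: [-180.0, -0.0, 92.9]
contact_force: [-0.1, 0.4, 0.0]
gripper_width: 0.0588
```

```bash
python3 go.py 581.3 -237.7 110 128; python3 look.py
```

```text
t 18.5 pos [515.8  73.1 121.4] rpy [-1.7998e+02 -2.0000e-02  9.2920e+01] w 58.8 F [-0.1  0.4  0. ]
turn az -0.612 rad (-35.1deg tool, 4.1 rows); after turn x -285.2 y -139.7 z 11.4; 7 rows: -40.7 -20.0;  unturned x -313.7 y 49.5
tilt fix ax,ay [-0.0003 -0.0004]
odd [398.08789274 251.24688516] 258.8319212462164 37.34388433505076
P [523.8 -79.2   3.4  59.6  32.5] [375. 261.]
P [ 581.2 -237.4   37.8   64.8   39. ] [437. 239.]
P [ 583.9 -347.4  -46.9   65.5   38.6] [481. 236.]
```

Call:
step_arm([
  [0,0,-0.08,0,0,0,0.36],
  [0,0,-0.145,0,0,0,0.36],
  [0,0,-0.145,0,0,0,0.36],
  [0,0,-0.125,0,0,0,0.36],
  [0,0,-0.07,0,0,0,0.36],
  [0,0,-0.02,-22,-11,0,0.36],
  [0,0,0,-42,-21,0,0.36],
  [0,0,0,-42,-21,0,0.36],
  [0,0,0,-42,-21,0,0.36],
  [0,0,0,-42,-21,0,0.36],
])

```text
time_s: 19.55
tcp_pos: [0.5614, -0.1362, 0.1323]
eef_rot: [179.2, 0.2, 128.5]
contact_force: [1.2, 1.1, 1.1]
gripper_width: 0.0594
```

Call:
step_arm([
  [0,0,0,-42,-21,0,0.36],
  [0,0,0,-28,-14,0,0.36],
  [0,0,0,-12,-6,0,0.36],
  [0,0,0,0,0,0,0.36],
])

```text
time_s: 19.95
tcp_pos: [0.5803, -0.2355, 0.133]
eef_rot: [179.2, 0.2, 128.2]
contact_force: [0.2, -0.2, -0.9]
gripper_width: 0.0596
```

```bash
python3 go.py 581.3 -237.7 45 128; python3 look.py t3
```

```text
t 19.95 pos [ 580.3 -235.5  133. ] rpy [179.2    0.25 128.17] w 59.6 F [ 0.2 -0.2 -0.9]
turn az 0.003 rad (0.2deg tool, 0.0 rows); after turn x -2.3 y -0.6 z 88.0; 1 rows: -2.3 -0.6;  unturned x -2.3 y -0.6
tilt fix ax,ay [0.014  0.0043]
P [357.9 239.1  14.4  63.3  37.6] [249. 327.]
P [517.2  73.3   3.6  60.9  34.4] [315. 264.]
P [521.5  -2.1   2.2  60.7  35.8] [345. 262.]
```

View pics/t3.png

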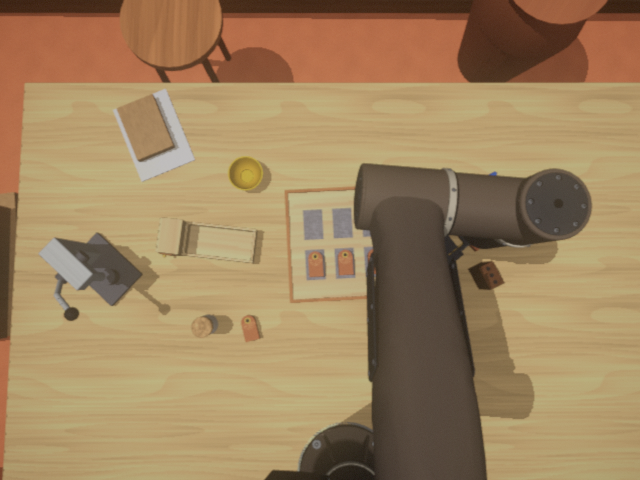

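Call:
step_arm([
  [0.014,0.004,0.003,-2.5,-2,40,0.36],
  [0,0,0,0,0,40,0.36],
  [0,0,0,0,0,10,0.36],
  [0,0,0,0,0,0,0.36],
])

```text
time_s: 20.4
tcp_pos: [0.5823, -0.2341, 0.0444]
eef_rot: [179.8, 0.2, 128.2]
contact_force: [-0.3, -0.5, 0.8]
gripper_width: 0.0597
```

```bash
python3 go.py 581.3 -237.7 8 128
```

```text
t 20.4 pos [ 582.3 -234.1   44.4] rpy [179.83   0.2  128.23] w 59.7 F [-0.3 -0.5  0.8]
turn az 0.004 rad (0.2deg tool, 0.0 rows); after turn x -2.2 y -3.0 z 36.4; 1 rows: -2.2 -3.0;  unturned x -2.2 y -3.1
tilt fix ax,ay [0.003  0.0035]
```

Call:
step_arm([
  [0.004,0.004,0.004,-3,-5,20,0.36],
  [0,0,0,0,0,14,0.36],
  [0,0,0,0,0,4,0.36],
  [0,0,0,0,0,0,0.36],
])

```text
time_s: 20.8
tcp_pos: [0.5842, -0.2375, 0.0113]
eef_rot: [179.8, 0.3, 128.3]
contact_force: [0.3, 0.5, 0.2]
gripper_width: 0.0594
```

```bash
python3 go.py 581.3 -237.7 8 128
```

```text
t 20.8 pos [ 584.2 -237.5   11.3] rpy [179.81   0.28 128.26] w 59.4 F [0.3 0.5 0.2]
turn az 0.004 rad (0.3deg tool, 0.0 rows); after turn x 1.6 y -2.4 z 3.3; 1 rows: 1.6 -2.4;  unturned x 1.7 y -2.4
tilt fix ax,ay [0.0034 0.0048]
```

Call:
step_arm([
  [0.004,0.005,0.004,2,-3.5,4.5,0.36],
  [0,0,0,0,0,0,0.36],
  [0,0,0,0,0,0,-0.6],
  [0,0,0,0,0,0,-0.6],
  [0,0,0,0,0,0,-0.6],
  [0,0,0,0,0,0,-0.6],
])

```text
time_s: 21.4
tcp_pos: [0.5819, -0.2382, 0.0101]
eef_rot: [179.9, 0.2, 128.1]
contact_force: [-0.3, -0.0, -1.2]
gripper_width: 0.0362
```

```bash
python3 go.py 628.3 -72.1 110 92.9;python3 go.py 581.3 -237.7 8 128
```

```text
t 21.4 pos [ 581.9 -238.2   10.1] rpy [179.86   0.18 128.05] w 36.2 F [-0.3 -0.  -1.2]
turn az 0.613 rad (35.2deg tool, 4.1 rows); after turn x 163.5 y 54.7 z -99.9; 4 rows: 40.9 13.7;  unturned x 102.2 y 138.9
tilt fix ax,ay [0.0024 0.0031]
t 21.4 pos [ 581.9 -238.2   10.1] rpy [179.86   0.18 128.05] w 36.2 F [-0.3 -0.  -1.2]
turn az 0.001 rad (0.1deg tool, 0.0 rows); after turn x 0.8 y -0.2 z 2.1; 1 rows: 0.8 -0.2;  unturned x 0.8 y -0.2
tilt fix ax,ay [0.0024 0.0031]
```

Well centred. Carry to patch5 (place z ≈ 14.2).

Call:
step_arm([
  [0,0,0,0,0,-20,-0.6],
  [0,0,0.12,0,0,-25,-0.6],
  [0,0,0.145,0,0,-20,-0.6],
  [0,0,0.145,0,0,-10,-0.6],
  [0,0,0.12,0,0,0,-0.6],
  [0,0,0.05,20,7,0,-0.6],
  [0,0,0,42,14,0,-0.6],
  [0,0,0,42,14,0,-0.6],
  [0,0,0,30,10,0,-0.6],
  [0,0,0,15,5,0,-0.6],
])

```text
time_s: 22.4
tcp_pos: [0.6209, -0.0841, 0.0872]
eef_rot: [179.9, 0.0, 93.0]
contact_force: [-0.0, 0.4, -0.3]
gripper_width: 0.036
```

Call:
step_arm([
  [0,0,0,0,0,0,-0.6],
])

```text
time_s: 22.5
tcp_pos: [0.6214, -0.0822, 0.0871]
eef_rot: [179.9, 0.0, 93.1]
contact_force: [-0.6, -0.1, -0.7]
gripper_width: 0.0358
```

```bash
python3 go.py 628.3 -72.1 14.2 92.9; python3 look.py
```

```text
t 22.5 pos [621.4 -82.2  87.1] rpy [1.7992e+02 1.0000e-02 9.3140e+01] w 35.8 F [-0.6 -0.1 -0.7]
turn az 0.004 rad (0.2deg tool, 0.0 rows); after turn x 9.7 y 7.4 z 72.9; 1 rows: 9.7 7.4;  unturned x 9.7 y 7.4
tilt fix ax,ay [0.0015 0.0003]
odd [392.50744048 275.88482143] 191.09812768895205 97.59401490109093
P [357.9 239.1  14.3  63.7  37.5] [250. 329.]
P [524.2 -78.3   1.1  61.7  35.7] [375. 262.]
P [ 583.4 -347.3  -43.2   66.5   37.1] [480. 238.]
```

Call:
step_arm([
  [0,0,0.003,9.5,6.5,25,-0.6],
  [0,0,0,0,0,25,-0.6],
  [0,0,0,0,0,10,-0.6],
  [0,0,0,0,0,0,-0.6],
])

```text
time_s: 22.95
tcp_pos: [0.6269, -0.0769, 0.0264]
eef_rot: [179.9, 0.0, 92.8]
contact_force: [0.6, -0.2, 0.3]
gripper_width: 0.0357
```

```bash
python3 go.py 628.3 -72.1 14.2 92.9
```

```text
t 22.95 pos [626.9 -76.9  26.4] rpy [1.7987e+02 4.0000e-02 9.2780e+01] w 35.7 F [ 0.6 -0.2  0.3]
turn az -0.002 rad (-0.1deg tool, 0.0 rows); after turn x 4.7 y 1.7 z 12.2; 1 rows: 4.7 1.7;  unturned x 4.7 y 1.7
tilt fix ax,ay [0.0022 0.0007]
```

Call:
step_arm([
  [0.003,0,-0.002,6,1,7,-0.6],
  [0,0,0,0,0,3,-0.6],
  [0,0,0,0,0,0,-0.6],
])

```text
time_s: 23.25
tcp_pos: [0.6283, -0.072, 0.0175]
eef_rot: [180.0, 0.0, 92.8]
contact_force: [-0.7, -0.6, -0.2]
gripper_width: 0.0358
```

```bash
python3 go.py 628.3 -72.1 14.2 92.9
```

```text
t 23.25 pos [628.3 -72.   17.5] rpy [1.7996e+02 5.0000e-02 9.2800e+01] w 35.8 F [-0.7 -0.6 -0.2]
turn az -0.002 rad (-0.1deg tool, 0.0 rows); after turn x -0.1 y -0.0 z 3.3; 1 rows: -0.1 -0.0;  unturned x -0.1 y -0.0
tilt fix ax,ay [0.0006 0.0008]
```

Call:
step_arm([
  [0,0,-0.001,0,-0.5,3,-0.6],
  [0,0,0,0,0,1.5,-0.6],
  [0,0,0,0,0,0,0.14],
  [0,0,0,0,0,0,0.14],
  [0,0,0,0,0,-10,0.14],
  [0,0,0,0,0,-35,0.2],
  [0,0,0,0,0,-40,0.36],
  [0,0,0,0,0,-20,0.36],
])

```text
time_s: 24.05
tcp_pos: [0.6267, -0.0723, 0.1217]
eef_rot: [-179.9, 0.1, 92.9]
contact_force: [-0.6, 0.2, -0.0]
gripper_width: 0.0589
```

```bash
python3 go.py 587 -350.5 120 48.5; python3 look.py t4
```

```text
t 24.05 pos [626.7 -72.3 121.7] rpy [-1.7985e+02  1.0000e-01  9.2900e+01] w 58.9 F [-0.6  0.2 -0. ]
turn az 0.775 rad (44.4deg tool, 5.2 rows); after turn x -234.7 y 154.6 z 1.7; 6 rows: -39.1 25.8;  unturned x -275.9 y -53.7
tilt fix ax,ay [-0.0025  0.0018]
odd [391.6159188  273.06196581] 213.47649891327683 107.73387115957959
P [357.9 239.   14.   63.4  38.1] [249. 327.]
P [524.3 -78.2   1.7  61.6  35.6] [375. 262.]
P [ 583.5 -347.1  -43.5   66.7   37.3] [481. 237.]
```

View pics/t4.png

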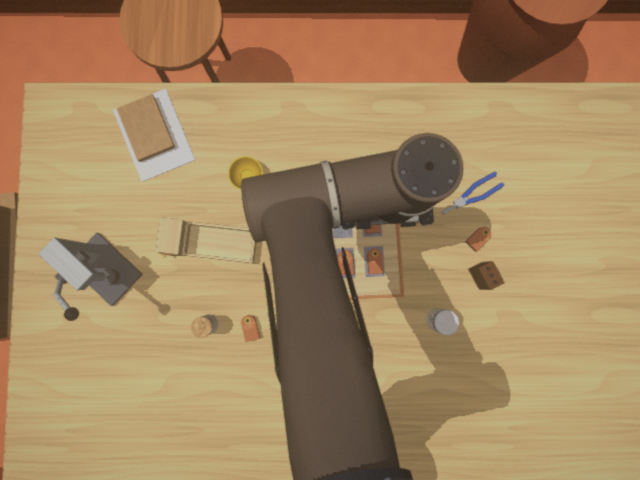

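Call:
step_arm([
  [0,0,0.08,0,0,0,0.36],
  [0,0,0.145,0,0,0,0.36],
  [0,0,0.145,0,0,0,0.36],
  [0,0,0.145,0,0,0,0.36],
  [0,0,0.135,0,0,0,0.36],
  [0,0,0.08,-20,13,0,0.36],
  [0,0,0.02,-40,26,0,0.36],
  [0,0,0,-40,26,0,0.36],
  [0,0,0,-40,26,0,0.36],
  [0,0,0,-40,26,0,0.36],
])

```text
time_s: 25.1
tcp_pos: [0.6038, -0.2853, 0.1364]
eef_rot: [179.3, -0.6, 48.8]
contact_force: [0.8, -0.0, -0.1]
gripper_width: 0.0595
```

Call:
step_arm([
  [0,0,0,-28,18,0,0.36],
  [0,0,0,-12,8,0,0.36],
  [0,0,0,0,0,0,0.36],
])

```text
time_s: 25.4
tcp_pos: [0.5947, -0.3402, 0.1379]
eef_rot: [179.2, -0.6, 48.5]
contact_force: [-0.1, 0.2, 0.0]
gripper_width: 0.0595
```

```bash
python3 go.py 587 -350.5 45 48.5
```

```text
t 25.4 pos [ 594.7 -340.2  137.9] rpy [179.17  -0.6   48.47] w 59.5 F [-0.1  0.2  0. ]
turn az -0.000 rad (-0.0deg tool, 0.0 rows); after turn x -12.8 y 1.0 z 92.9; 1 rows: -12.8 1.0;  unturned x -12.8 y 1.0
tilt fix ax,ay [ 0.0145 -0.0105]
```

Call:
step_arm([
  [0.0145,-0.01,0,-14,0,35,0.36],
  [0,0,0,0,0,40,0.36],
  [0,0,0,0,0,10,0.36],
  [0,0,0,0,0,0,0.36],
])

```text
time_s: 25.8
tcp_pos: [0.5886, -0.3493, 0.0546]
eef_rot: [179.7, -0.1, 48.6]
contact_force: [0.3, 0.1, -0.0]
gripper_width: 0.0595
```

```bash
python3 go.py 587 -350.5 10 48.5
```

```text
t 25.8 pos [ 588.6 -349.3   54.6] rpy [ 1.7972e+02 -1.4000e-01  4.8560e+01] w 59.5 F [ 0.3  0.1 -0. ]
turn az 0.001 rad (0.1deg tool, 0.0 rows); after turn x -2.0 y -0.4 z 44.6; 1 rows: -2.0 -0.4;  unturned x -2.0 y -0.4
tilt fix ax,ay [ 0.0049 -0.0025]
```

Call:
step_arm([
  [0.005,-0.003,0.001,-3,-1.5,25,0.36],
  [0,0,0,0,0,16,0.36],
  [0,0,0,0,0,5,0.36],
  [0,0,0,0,0,0,0.36],
])

```text
time_s: 26.2
tcp_pos: [0.5906, -0.3492, 0.0137]
eef_rot: [179.6, -0.1, 48.8]
contact_force: [-0.9, 0.7, -0.0]
gripper_width: 0.0596
```

```bash
python3 go.py 587 -350.5 10 48.5
```

```text
t 26.2 pos [ 590.6 -349.2   13.7] rpy [ 1.796e+02 -9.000e-02  4.877e+01] w 59.6 F [-0.9  0.7 -0. ]
turn az 0.005 rad (0.3deg tool, 0.0 rows); after turn x -3.3 y -1.8 z 3.7; 1 rows: -3.3 -1.8;  unturned x -3.3 y -1.9
tilt fix ax,ay [ 0.007  -0.0016]
```

Call:
step_arm([
  [0.008,-0.002,0.005,-4.5,-2.8,5,0.36],
  [0,0,0,0,0,0,0.36],
  [0,0,0,0,0,0,-0.6],
  [0,0,0,0,0,0,-0.6],
  [0,0,0,0,0,0,-0.6],
  [0,0,0,0,0,0,-0.6],
])

```text
time_s: 26.8
tcp_pos: [0.5875, -0.3516, 0.0125]
eef_rot: [179.8, -0.1, 48.5]
contact_force: [0.6, -0.0, -0.1]
gripper_width: 0.0362
```

```bash
python3 go.py 624.4 3.8 110 92.9;python3 go.py 584.3 -347.6 8 48.5; python3 look.py
```

```text
t 26.8 pos [ 587.5 -351.6   12.5] rpy [ 1.7979e+02 -8.0000e-02  4.8500e+01] w 36.2 F [ 0.6 -0.  -0.1]
turn az -0.775 rad (-44.4deg tool, 5.2 rows); after turn x 353.1 y 54.8 z -97.5; 8 rows: 44.1 6.9;  unturned x 290.6 y -207.8
tilt fix ax,ay [ 0.0036 -0.0014]
t 26.8 pos [ 587.5 -351.6   12.5] rpy [ 1.7979e+02 -8.0000e-02  4.8500e+01] w 36.2 F [ 0.6 -0.  -0.1]
turn az 0.000 rad (0.0deg tool, 0.0 rows); after turn x 0.9 y -5.0 z 4.5; 1 rows: 0.9 -5.0;  unturned x 0.9 y -5.0
tilt fix ax,ay [ 0.0036 -0.0014]
odd [390.70380845 257.2897813 ] 309.3103713387843 131.98799508387094
P [358.  239.1  14.4  63.5  36.8] [249. 327.]
P [517.1  73.4   3.8  61.   34.4] [315. 264.]
P [521.5  -2.3   2.6  60.6  35.1] [345. 262.]
P [523.9 -78.3   2.9  60.5  36.5] [375. 261.]
P [627.  -72.8   1.1  60.4  36.4] [372. 221.]
```

Call:
step_arm([
  [0,0,0,0,0,-20,-0.6],
  [0,0,-0.12,0,0,-25,-0.6],
  [0,0,-0.145,0,0,-25,-0.6],
  [0,0,-0.145,0,0,-20,-0.6],
  [0,0,-0.145,0,0,-5,-0.6],
  [0,0,-0.13,0,0,0,-0.6],
  [0,0,-0.07,25,4,0,-0.6],
  [0,0,0,44,7,0,-0.6],
  [0,0,0,44,7,0,-0.6],
  [0,0,0,44,7,0,-0.6],
])

```text
time_s: 27.85
tcp_pos: [0.6029, -0.1941, 0.1093]
eef_rot: [180.0, 0.0, 93.0]
contact_force: [2.1, 0.3, -0.7]
gripper_width: 0.0363
```

Call:
step_arm([
  [0,0,0,44,7,0,-0.6],
  [0,0,0,44,7,0,-0.6],
  [0,0,0,44,7,0,-0.6],
  [0,0,0,32,6,0,-0.6],
  [0,0,0,15,3,0,-0.6],
  [0,0,0,0,0,0,-0.6],
])

```text
time_s: 28.45
tcp_pos: [0.6232, -0.0012, 0.1095]
eef_rot: [179.9, -0.0, 93.3]
contact_force: [0.2, -0.4, -0.5]
gripper_width: 0.0364
```

```bash
python3 go.py 629.4 4.0 16.5 92.9; python3 look.py
```

```text
t 28.45 pos [623.2  -1.2 109.5] rpy [179.93  -0.    93.32] w 36.4 F [ 0.2 -0.4 -0.5]
turn az 0.007 rad (0.4deg tool, 0.0 rows); after turn x 4.9 y 6.4 z 93.0; 1 rows: 4.9 6.4;  unturned x 4.8 y 6.5
tilt fix ax,ay [ 0.0012 -0.0001]
odd [375.10315913 281.28588144] 288.7042965208657 153.81417049403495
P [517.4  73.5   3.6  62.1  34.9] [315. 263.]
P [522.   -1.9   2.8  61.4  34.3] [345. 263.]
P [524.5 -78.6   3.2  61.5  33.8] [375. 262.]
```

Call:
step_arm([
  [0,0,0.006,5,4.5,30,-0.6],
  [0,0,0,0,0,35,-0.6],
  [0,0,0,0,0,15,-0.6],
  [0,0,0,0,0,0,-0.6],
])

```text
time_s: 28.9
tcp_pos: [0.6281, -0.0012, 0.0284]
eef_rot: [179.8, -0.0, 92.7]
contact_force: [0.3, 1.1, -0.9]
gripper_width: 0.0366
```

```bash
python3 go.py 629.4 4.0 16.5 92.9
```

```text
t 28.9 pos [628.1  -1.2  28.4] rpy [ 1.798e+02 -1.000e-02  9.273e+01] w 36.6 F [ 0.3  1.1 -0.9]
turn az -0.003 rad (-0.2deg tool, 0.0 rows); after turn x 5.1 y 1.6 z 11.9; 1 rows: 5.1 1.6;  unturned x 5.1 y 1.6
tilt fix ax,ay [ 0.0035 -0.0001]
```

Call:
step_arm([
  [0.003,0,-0.003,6,1,7,-0.6],
  [0,0,0,0,0,2.5,-0.6],
  [0,0,0,0,0,0,-0.6],
])

```text
time_s: 29.2
tcp_pos: [0.6296, 0.003, 0.0198]
eef_rot: [179.9, 0.0, 92.8]
contact_force: [-0.5, -0.1, -0.7]
gripper_width: 0.0364
```

```bash
python3 go.py 629.4 4.0 16.5 92.9
```

```text
t 29.2 pos [629.6   3.   19.8] rpy [179.92   0.    92.77] w 36.4 F [-0.5 -0.1 -0.7]
turn az -0.002 rad (-0.1deg tool, 0.0 rows); after turn x 1.0 y -0.1 z 3.3; 1 rows: 1.0 -0.1;  unturned x 1.0 y -0.1
tilt fix ax,ay [0.0014 0.    ]
```

Call:
step_arm([
  [0,0,-0.001,1.3,-0.3,3,-0.6],
  [0,0,0,0,0,1.5,-0.6],
  [0,0,0,0,0,0,0.1],
  [0,0,0,0,0,0,0.1],
  [0,0,0,0,0,6,0.1],
  [0,0,0,0,0,0,0.1],
  [0,0,0,0,0,0,-0.6],
  [0,0,0,0,0,0,-0.6],
  [0,0,0,0,0,0,-0.6],
])

```text
time_s: 30.1
tcp_pos: [0.631, 0.0049, 0.0113]
eef_rot: [179.6, -0.0, 92.9]
contact_force: [-1.0, 0.3, 0.0]
gripper_width: 0.0363
```

```bash
python3 go.py 629.4 4.0 16.5 92.9
```

```text
t 30.1 pos [631.    4.9  11.3] rpy [ 1.7965e+02 -4.0000e-02  9.2880e+01] w 36.3 F [-1.   0.3  0. ]
turn az -0.000 rad (-0.0deg tool, 0.0 rows); after turn x -0.8 y -1.7 z -5.2; 1 rows: -0.8 -1.7;  unturned x -0.8 y -1.7
tilt fix ax,ay [ 0.0061 -0.0008]
```

Call:
step_arm([
  [0,0,0,0,0,0,0.14],
  [0,0,0,0,0,0,0.14],
  [0,0,0,0,0,-10,0.14],
  [0,0,0,0,0,-35,0.2],
  [0,0,0,0,0,-40,0.36],
  [0,0,0,0,0,-20,0.9],
])

```text
time_s: 30.7
tcp_pos: [0.6281, 0.004, 0.1177]
eef_rot: [-179.9, 0.1, 92.9]
contact_force: [-0.1, 0.1, 0.5]
gripper_width: 0.0624
```

```bash
python3 go.py 357.9 239.1 120 14.2; python3 look.py t5; python3 -c "
from h import *;print(r.get_state()['joints'].round(1))"
```

```text
t 30.7 pos [628.1   4.  117.7] rpy [-1.7993e+02  7.0000e-02  9.2860e+01] w 62.4 F [-0.1  0.1  0.5]
turn az 1.373 rad (78.7deg tool, 9.3 rows); after turn x -204.3 y -294.2 z -2.3; 8 rows: -25.5 -36.8;  unturned x 248.3 y -258.1
tilt fix ax,ay [-0.0012  0.0012]
odd [375.11441308 280.06519316] 299.9029876185226 160.14249580208832
P [517.3  73.5   4.   62.1  34.6] [315. 263.]
P [521.9  -1.9   3.1  61.6  34.4] [345. 263.]
P [524.3 -78.4   2.7  61.6  34.2] [375. 262.]
[ 1.820e+01  2.100e+01 -1.340e+01  1.000e-01 -5.550e+01 -1.053e+02]
```

View pics/t5.png

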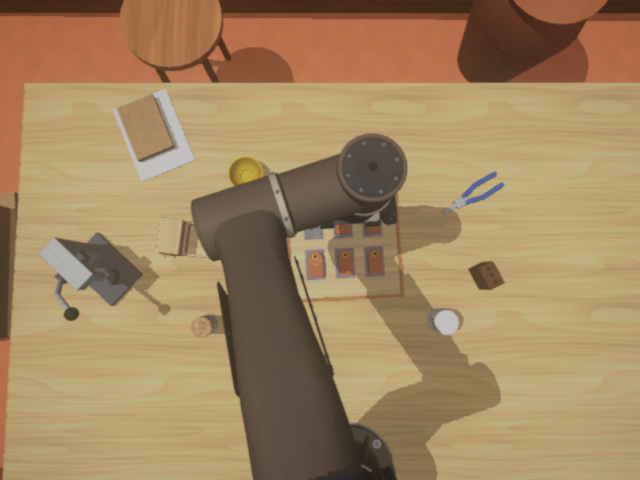

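Call:
step_arm([
  [0,0,-0.08,0,0,0,0.9],
  [0,0,-0.145,0,0,0,0.9],
  [0,0,-0.145,0,0,0,0.9],
  [0,0,-0.145,0,0,0,0.9],
  [0,0,-0.145,0,0,0,0.9],
  [0,0,-0.145,0,0,0,0.9],
  [0,0,-0.145,0,0,0,0.9],
  [0,0,-0.145,0,0,0,0.9],
  [0,0,-0.145,0,0,0,0.9],
  [0,0,-0.145,0,0,0,0.9],
])

```text
time_s: 31.75
tcp_pos: [0.6309, 0.0044, 0.1308]
eef_rot: [179.8, 0.7, 174.8]
contact_force: [0.0, -0.2, 0.3]
gripper_width: 0.0832
```

Call:
step_arm([
  [0,0,-0.145,0,0,0,0.9],
  [0,0,-0.145,0,0,0,0.9],
  [0,0,-0.06,14,20,0,0.9],
  [0,0,0,26,37,0,0.9],
  [0,0,0,26,37,0,0.9],
  [0,0,0,26,37,0,0.9],
  [0,0,0,26,37,0,0.9],
  [0,0,0,20,29,0,0.9],
  [0,0,0,0,0,0,0.9],
])

```text
time_s: 32.65
tcp_pos: [0.4405, 0.1607, 0.1324]
eef_rot: [-180.0, 1.1, -164.2]
contact_force: [0.5, 0.9, -0.7]
gripper_width: 0.083
```

```bash
python3 go.py 357.9 239.1 120 194.2; python3 look.py t6
```

```text
t 32.65 pos [440.5 160.7 132.4] rpy [-179.97    1.09 -164.23] w 83.0 F [ 0.5  0.9 -0.7]
turn az 0.027 rad (1.6deg tool, 0.2 rows); after turn x 60.9 y 96.3 z 12.4; 3 rows: 20.3 32.1;  unturned x 58.2 y 97.9
tilt fix ax,ay [-0.0005  0.019 ]
odd [398.57716837 244.10905612] 247.68286089433474 7.810104584354605
P [521.7  -2.2   3.1  62.2  36.1] [345. 261.]
P [524.1 -78.3   3.2  62.1  37. ] [375. 260.]
P [624.4   3.9  -1.2  60.7  35.2] [342. 222.]
P [627.3 -72.8   2.1  60.8  36.8] [372. 221.]
```

View pics/t6.png

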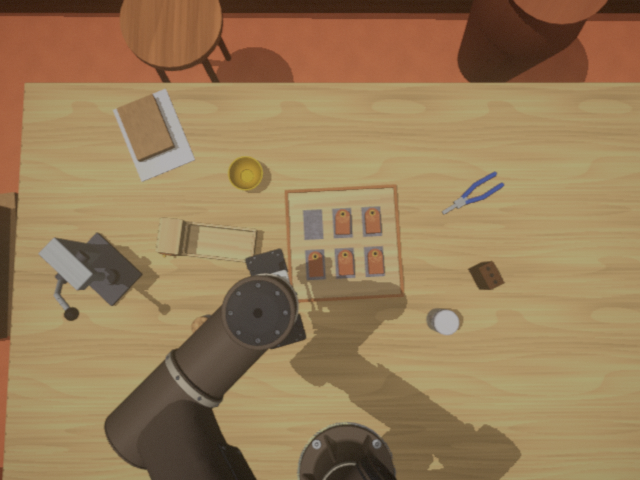

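Run:
```python
from h import *
im=r.capture("side")
cv2.imwrite("pics/s1.png",im[:,:,::-1])
```

```text
(no output)
```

View pics/s1.png

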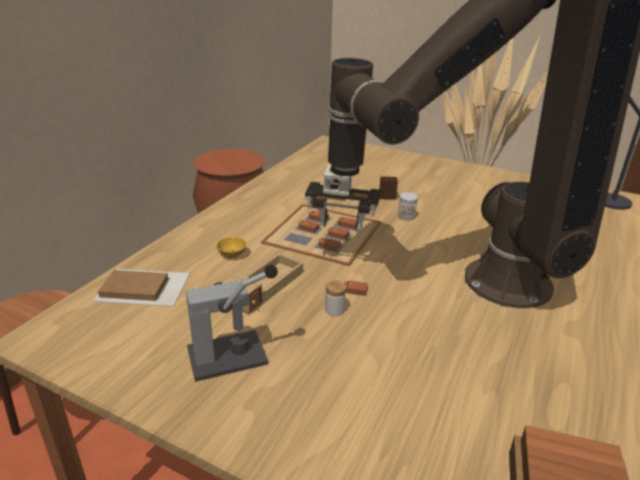

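Call:
step_arm([
  [0,0.019,0.027,15,24,0,0.95],
  [0,0,0,20,32,0,0.95],
  [0,0,0,14,22,0,0.95],
  [0,0,0,8,10,20,0.95],
  [0,0,0,0,0,20,0.95],
  [0,0,0,0,0,0,0.95],
])

```text
time_s: 33.35
tcp_pos: [0.3694, 0.2324, 0.0933]
eef_rot: [179.9, 0.2, -166.3]
contact_force: [-0.2, -0.1, 0.0]
gripper_width: 0.0852
```

```bash
python3 go.py 357.9 239.1 40 194.2; python3 look.py t7
```

```text
t 33.35 pos [369.4 232.4  93.3] rpy [ 179.92    0.24 -166.31] w 85.2 F [-0.2 -0.1  0. ]
turn az -0.009 rad (-0.5deg tool, 0.1 rows); after turn x 9.5 y 9.3 z 53.3; 1 rows: 9.5 9.3;  unturned x 9.5 y 9.2
tilt fix ax,ay [0.0015 0.0042]
odd [373.59097222 266.15166667] 394.4722777762725 212.35196209918396
P [517.3  73.5   3.9  62.3  35.3] [315. 263.]
P [521.7  -2.2   3.3  62.2  36.1] [345. 261.]
P [524.1 -78.4   3.3  62.1  36.8] [375. 262.]
P [624.8   4.2  -1.   60.4  35.5] [342. 221.]
P [628.4 -72.8   1.6  63.1  37.1] [372. 220.]
```

Call:
step_arm([
  [0,0.004,-0.009,11,9,25,0.95],
  [0,0,0,0,0,20,0.95],
  [0,0,0,0,0,5,0.95],
  [0,0,0,0,0,0,0.95],
])

```text
time_s: 33.8
tcp_pos: [0.3619, 0.2405, 0.047]
eef_rot: [179.7, 0.3, -166.0]
contact_force: [0.9, 0.2, 1.1]
gripper_width: 0.0853
```

```bash
python3 go.py 357.9 239.1 8 194.2
```

```text
t 33.8 pos [361.9 240.5  47. ] rpy [ 179.73    0.34 -166.02] w 85.3 F [0.9 0.2 1.1]
turn az -0.004 rad (-0.2deg tool, 0.0 rows); after turn x 4.3 y -0.3 z 39.0; 1 rows: 4.3 -0.3;  unturned x 4.3 y -0.3
tilt fix ax,ay [0.0046 0.006 ]
```

Call:
step_arm([
  [0.004,0.006,-0.004,7.5,-1,20,0.95],
  [0,0,0,0,0,15,0.95],
  [0,0,0,0,0,5,0.95],
  [0,0,0,0,0,0,0.95],
])

```text
time_s: 34.2
tcp_pos: [0.3588, 0.2401, 0.0105]
eef_rot: [179.7, 0.3, -165.9]
contact_force: [-0.3, -0.3, 0.0]
gripper_width: 0.085
```

```bash
python3 go.py 357.9 239.1 8 194.2
```

```text
t 34.2 pos [358.8 240.1  10.5] rpy [ 179.73    0.31 -165.9 ] w 85.0 F [-0.3 -0.3  0. ]
turn az -0.002 rad (-0.1deg tool, 0.0 rows); after turn x 1.2 y -0.8 z 2.5; 1 rows: 1.2 -0.8;  unturned x 1.2 y -0.8
tilt fix ax,ay [0.0047 0.0054]
```

Call:
step_arm([
  [0.005,0.005,-0.002,1.8,-1.2,4,0.95],
  [0,0,0,0,0,0,0.95],
  [0,0,0,0,0,0,0.2],
  [0,0,0,0,0,0,0.2],
  [0,0,0,0,0,0,0.2],
  [0,0,0,0,0,0,0.2],
])

```text
time_s: 34.8
tcp_pos: [0.3588, 0.2401, 0.0092]
eef_rot: [179.9, 0.2, -165.8]
contact_force: [0.1, -0.2, -0.9]
gripper_width: 0.0634
```

```bash
python3 go.py 620.5 79.7 110 182.9; python3 go.py 357.9 239.1 8 194.2
```

```text
t 34.8 pos [358.8 240.1   9.2] rpy [ 179.86    0.21 -165.78] w 63.4 F [ 0.1 -0.2 -0.9]
turn az 0.198 rad (11.3deg tool, 1.3 rows); after turn x -253.2 y -173.5 z -100.8; 7 rows: -36.2 -24.8;  unturned x -214.2 y -219.8
tilt fix ax,ay [0.0025 0.0036]
t 34.8 pos [358.8 240.1   9.2] rpy [ 179.86    0.21 -165.78] w 63.4 F [ 0.1 -0.2 -0.9]
turn az 0.000 rad (0.0deg tool, 0.0 rows); after turn x 1.2 y -0.8 z 1.2; 1 rows: 1.2 -0.8;  unturned x 1.2 y -0.8
tilt fix ax,ay [0.0025 0.0036]
```

Call:
step_arm([
  [0,0,0,0,0,-20,0.2],
  [0,0,0,0,0,-25,0.2],
  [0,0,0.09,0,0,-25,0.2],
  [0,0,0.1,-18,-12,-20,0.2],
  [0,0,0.01,-37,-25,-5,0.2],
  [0,0,0,-37,-25,0,0.2],
  [0,0,0,-37,-25,0,0.2],
  [0,0,0,-37,-25,0,0.2],
  [0,0,0,-37,-25,0,0.2],
  [0,0,0,-24,-16,0,0.2],
])

```text
time_s: 35.8
tcp_pos: [0.5996, 0.0951, 0.1096]
eef_rot: [179.8, 0.3, -177.2]
contact_force: [-0.3, 0.9, -1.1]
gripper_width: 0.0638
```

Call:
step_arm([
  [0,0,0,-12,-9,0,0.2],
  [0,0,0,0,0,0,0.2],
])

```text
time_s: 36.0
tcp_pos: [0.6144, 0.0837, 0.108]
eef_rot: [179.9, 0.2, -177.5]
contact_force: [-0.6, 0.1, -1.5]
gripper_width: 0.0636
```

```bash
python3 go.py 620.5 80.5 13.4 182.9; python3 look.py t8
```

```text
t 36.0 pos [614.4  83.7 108. ] rpy [ 179.88    0.18 -177.47] w 63.6 F [-0.6  0.1 -1.5]
turn az -0.006 rad (-0.4deg tool, 0.0 rows); after turn x -5.9 y -3.5 z 94.6; 1 rows: -5.9 -3.5;  unturned x -5.9 y -3.5
tilt fix ax,ay [0.0021 0.0031]
odd [315.43664384 268.06107306] 40.29727033398086 34.34432306893584
odd [318.71069785 285.51150307] 292.7124428504406 153.1053692747643
odd [398.52514368 265.65158046] 185.01219077778012 42.321407787510566
P [522.   -2.    2.8  61.6  34.3] [345. 263.]
P [524.3 -78.5   1.9  61.6  37.2] [375. 262.]
P [626.    3.   -5.5  62.2  35.3] [343. 222.]
P [629.1 -72.7   2.4  61.8  34.2] [372. 220.]
```

View pics/t8.png

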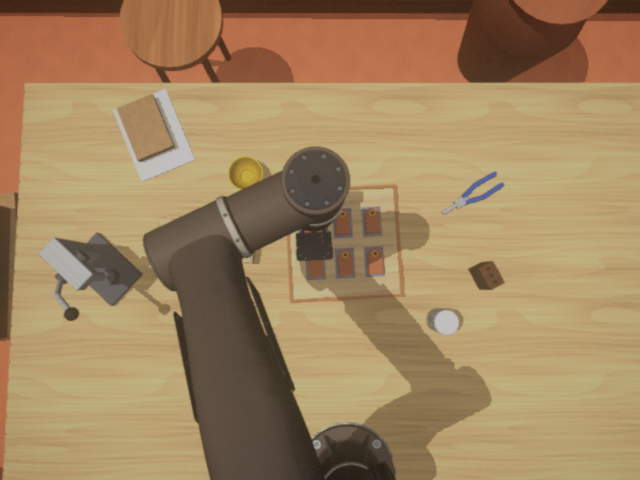

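Call:
step_arm([
  [0.002,0.003,-0.006,-4,-3.5,35,0.2],
  [0,0,0,0,0,35,0.2],
  [0,0,0,0,0,12,0.2],
  [0,0,0,0,0,0,0.2],
])

```text
time_s: 36.45
tcp_pos: [0.6154, 0.0841, 0.0261]
eef_rot: [179.9, 0.1, -176.9]
contact_force: [-0.5, 0.1, -0.6]
gripper_width: 0.0638
```

```bash
python3 go.py 620.5 80.5 13.4 182.9
```

```text
t 36.45 pos [615.4  84.1  26.1] rpy [ 1.7991e+02  9.0000e-02 -1.7692e+02] w 63.8 F [-0.5  0.1 -0.6]
turn az 0.003 rad (0.2deg tool, 0.0 rows); after turn x -4.9 y -3.9 z 12.7; 1 rows: -4.9 -3.9;  unturned x -4.9 y -3.9
tilt fix ax,ay [0.0015 0.0016]
```

Call:
step_arm([
  [0.002,0.002,0.003,-5.5,-4.5,6,0.2],
  [0,0,0,0,0,3,0.2],
  [0,0,0,0,0,0,0.2],
])

```text
time_s: 36.75
tcp_pos: [0.6226, 0.0815, 0.0201]
eef_rot: [180.0, 0.2, -177.0]
contact_force: [-0.2, -0.6, -0.8]
gripper_width: 0.0634
```

```bash
python3 go.py 620.5 80.5 13.4 182.9
```

```text
t 36.75 pos [622.6  81.5  20.1] rpy [ 179.98    0.18 -176.96] w 63.4 F [-0.2 -0.6 -0.8]
turn az 0.002 rad (0.1deg tool, 0.0 rows); after turn x 2.1 y -0.9 z 6.7; 1 rows: 2.1 -0.9;  unturned x 2.1 y -0.9
tilt fix ax,ay [0.0003 0.0031]
```

Call:
step_arm([
  [0,0.003,0.002,3.5,-1.3,4,0.2],
  [0,0,0,0,0,3,0.2],
  [0,0,0,0,0,0,0.2],
])

```text
time_s: 37.05
tcp_pos: [0.62, 0.0803, 0.0146]
eef_rot: [179.9, 0.2, -177.1]
contact_force: [-0.1, -0.1, -0.6]
gripper_width: 0.0636
```

```bash
python3 go.py 620.5 80.5 13.4 182.9
```

```text
t 37.05 pos [620.   80.3  14.6] rpy [ 1.7992e+02  1.7000e-01 -1.7709e+02] w 63.6 F [-0.1 -0.1 -0.6]
turn az 0.000 rad (0.0deg tool, 0.0 rows); after turn x -0.5 y 0.2 z 1.2; 1 rows: -0.5 0.2;  unturned x -0.5 y 0.2
tilt fix ax,ay [0.0015 0.003 ]
```

Call:
step_arm([
  [0,0,0,-0.5,0,1.8,0.2],
  [0,0,0,0,0,0,0.7],
  [0,0,0,0,0,0,0.7],
  [0,0,0,0,0,-10,0.7],
  [0,0,0,0,0,-35,0.7],
  [0,0,0,0,0,-40,0.9],
  [0,0,0,0,0,-40,0.95],
  [0,0,0,0,0,-20,0.95],
])

```text
time_s: 37.85
tcp_pos: [0.6185, 0.079, 0.162]
eef_rot: [-179.9, -0.2, -177.1]
contact_force: [1.4, 1.0, 0.0]
gripper_width: 0.085
```

```bash
python3 go.py 375.6 -235.9 150 174
```

```text
t 37.85 pos [618.5  79.  162. ] rpy [-1.7992e+02 -1.6000e-01 -1.7711e+02] w 85.0 F [1.4 1.  0. ]
turn az 0.155 rad (8.9deg tool, 1.0 rows); after turn x 208.6 y -338.5 z 12.0; 8 rows: 26.1 -42.3;  unturned x 258.5 y -302.2
tilt fix ax,ay [-0.0013 -0.0029]
```

Call:
step_arm([
  [0,0,0.075,0,0,0,0.95],
  [0,0,0.08,13,-21,0,0.95],
  [0,0,0,26,-42,0,0.95],
  [0,0,0,26,-42,0,0.95],
  [0,0,0,26,-42,0,0.95],
  [0,0,0,26,-42,0,0.95],
  [0,0,0,26,-42,0,0.95],
  [0,0,0,26,-42,0,0.95],
  [0,0,0,18,-28,0,0.95],
  [0,0,0,9,-14,0,0.95],
])

```text
time_s: 38.85
tcp_pos: [0.3895, -0.218, 0.1731]
eef_rot: [179.8, 1.0, 174.0]
contact_force: [1.7, 0.2, 0.3]
gripper_width: 0.0857
```

```bash
python3 go.py 375.6 -235.9 110 174; python3 look.py t9
python3 - <<'E'
from h import *
im=cv2.imread("pics/t9.png")
cv2.imwrite("pics/t9c.png",cv2.resize(im[175:310,280:410],None,fx=4.4,fy=4.4,interpolation=cv2.INTER_CUBIC))
E
```

```text
t 38.85 pos [ 389.5 -218.   173.1] rpy [179.8    0.99 174.03] w 85.7 F [1.7 0.2 0.3]
turn az 0.001 rad (0.0deg tool, 0.0 rows); after turn x 11.9 y -19.3 z 63.1; 1 rows: 11.9 -19.3;  unturned x 11.9 y -19.3
tilt fix ax,ay [0.0035 0.0173]
odd [349.5988523  264.05484032] 382.4256591425366 328.6778214449828
P [517.3  73.7   3.8  62.2  34.9] [315. 263.]
P [521.7  -2.3   3.3  62.1  36.1] [345. 261.]
P [524.  -78.3   3.5  62.3  36.8] [375. 260.]
P [620.   80.4   3.2  61.8  34.8] [312. 223.]
P [ 6.248e+02  4.200e+00 -5.000e-01  6.010e+01  3.520e+01] [342. 222.]
P [627.3 -72.8   2.1  60.8  36.8] [372. 221.]
```

View pics/t9c.png

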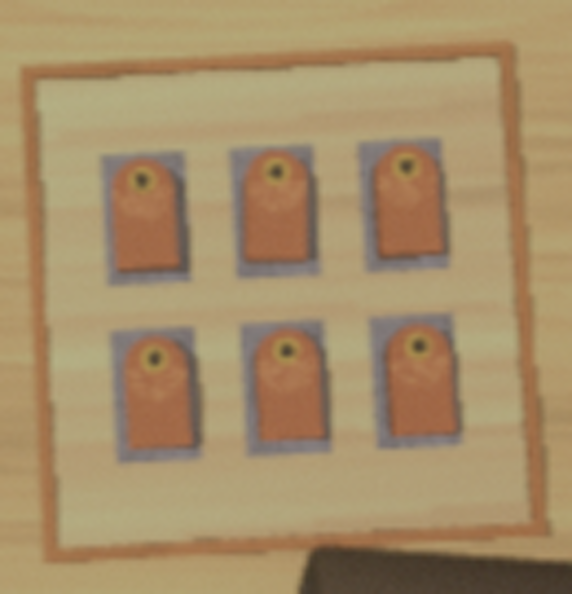

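View pics/t9.png

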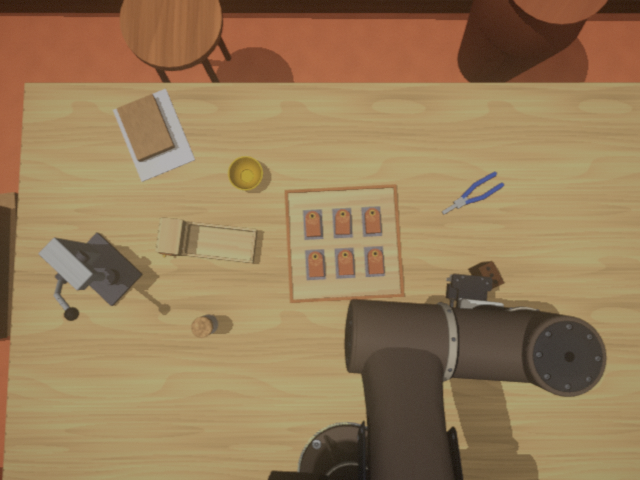

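Call:
step_arm([
  [0.003,0.017,0,13,-19,20,0.95],
  [0,0,0,0,0,20,0.95],
  [0,0,0,0,0,0,0.95],
])

```text
time_s: 39.2
tcp_pos: [0.3734, -0.2383, 0.1353]
eef_rot: [-180.0, 0.3, 173.9]
contact_force: [-0.7, 0.3, 0.3]
gripper_width: 0.0862
```

```bash
python3 go.py 375.6 -235.9 38 174
```

```text
t 39.2 pos [ 373.4 -238.3  135.3] rpy [-179.99    0.32  173.87] w 86.2 F [-0.7  0.3  0.3]
turn az -0.002 rad (-0.1deg tool, 0.0 rows); after turn x -1.9 y 2.6 z 97.3; 1 rows: -1.9 2.6;  unturned x -1.9 y 2.6
tilt fix ax,ay [-0.0002  0.0056]
```

Call:
step_arm([
  [0,0.005,-0.002,-1,3,30,0.95],
  [0,0,0,0,0,30,0.95],
  [0,0,0,0,0,0,0.95],
])

```text
time_s: 39.5
tcp_pos: [0.3779, -0.2359, 0.0782]
eef_rot: [-179.9, 0.4, 174.1]
contact_force: [-0.9, -0.2, -0.3]
gripper_width: 0.0854
```

```bash
python3 go.py 375.6 -235.9 38 174
```

```text
t 39.5 pos [ 377.9 -235.9   78.2] rpy [-179.92    0.38  174.05] w 85.4 F [-0.9 -0.2 -0.3]
turn az 0.001 rad (0.1deg tool, 0.0 rows); after turn x 2.3 y -0.3 z 40.2; 1 rows: 2.3 -0.3;  unturned x 2.3 y -0.3
tilt fix ax,ay [-0.0014  0.0066]
```

Call:
step_arm([
  [-0.001,0.007,0.001,5,-0.3,20,0.95],
  [0,0,0,0,0,16,0.95],
  [0,0,0,0,0,3,0.95],
  [0,0,0,0,0,0,0.95],
])

```text
time_s: 39.9
tcp_pos: [0.3781, -0.2361, 0.0451]
eef_rot: [-179.9, 0.3, 174.2]
contact_force: [-0.1, 0.7, 0.2]
gripper_width: 0.0854
```

```bash
python3 go.py 375.6 -235.9 38 174
```

```text
t 39.9 pos [ 378.1 -236.1   45.1] rpy [-179.87    0.32  174.22] w 85.4 F [-0.1  0.7  0.2]
turn az 0.004 rad (0.2deg tool, 0.0 rows); after turn x 2.5 y -0.1 z 7.1; 1 rows: 2.5 -0.1;  unturned x 2.5 y -0.1
tilt fix ax,ay [-0.0023  0.0057]
```

Call:
step_arm([
  [-0.003,0.008,0.004,4,-0.1,9,0.95],
  [0,0,0,0,0,0,0.95],
  [0,0,0,0,0,0,0.2],
  [0,0,0,0,0,0,0.2],
  [0,0,0,0,0,0,0.2],
  [0,0,0,0,0,0,0.2],
], squeeze=20)

```text
time_s: 40.5
tcp_pos: [0.3765, -0.2361, 0.0394]
eef_rot: [180.0, 0.2, 174.0]
contact_force: [0.3, 0.9, -1.1]
gripper_width: 0.0589
```

```bash
python3 - <<'E'
import numpy as np
c=np.array([571.8,316.1]);t=np.radians(-6)
for n,y in (("pot",54),("block",5),("jar",-49)): print(n,(c+y*np.array([-np.sin(t),np.cos(t)])).round(1))
E
python3 go.py 375.6 -235.9 38 174;python3 go.py 566.7 267.4 150 174
```

```text
pot [577.4 369.8]
block [572.3 321.1]
jar [566.7 267.4]
t 40.5 pos [ 376.5 -236.1   39.4] rpy [1.7998e+02 1.5000e-01 1.7403e+02] w 58.9 F [ 0.3  0.9 -1.1]
turn az 0.001 rad (0.0deg tool, 0.0 rows); after turn x 0.9 y 0.2 z 1.4; 1 rows: 0.9 0.2;  unturned x 0.9 y 0.2
tilt fix ax,ay [0.0004 0.0026]
t 40.5 pos [ 376.5 -236.1   39.4] rpy [1.7998e+02 1.5000e-01 1.7403e+02] w 58.9 F [ 0.3  0.9 -1.1]
turn az 0.001 rad (0.0deg tool, 0.0 rows); after turn x -136.5 y 520.7 z -110.6; 11 rows: -12.4 47.3;  unturned x -136.8 y 520.6
tilt fix ax,ay [0.0004 0.0026]
```

Call:
step_arm([
  [0,0,0,0,0,-20,0.2],
  [0,0,0,0,0,-35,0.2],
  [0,0,0,0,0,-30,0.2],
  [0,0,0,-6,20,-15,0.2],
  [0,0,0,-12,45,0,0.2],
  [0,0,0,-12,45,0,0.2],
  [0,0,0,-12,45,0,0.2],
  [0,0,0,-12,45,0,0.2],
  [0,0,0,-12,45,0,0.2],
  [0,0,0,-12,45,0,0.2],
])

```text
time_s: 41.5
tcp_pos: [0.4842, 0.0505, 0.1441]
eef_rot: [179.8, 0.0, 173.5]
contact_force: [1.7, -1.0, -0.9]
gripper_width: 0.0592
```

```bash
python3 go.py 566.7 267.4 150 174
```

```text
t 41.5 pos [484.2  50.5 144.1] rpy [1.7983e+02 4.0000e-02 1.7346e+02] w 59.2 F [ 1.7 -1.  -0.9]
turn az -0.009 rad (-0.5deg tool, 0.1 rows); after turn x -59.4 y 224.4 z -5.9; 5 rows: -11.9 44.9;  unturned x -57.3 y 224.9
tilt fix ax,ay [0.003  0.0007]
```

Call:
step_arm([
  [0,0,-0.008,-12,45,0,0.2],
  [0,0,0,-12,45,0,0.2],
  [0,0,0,-12,45,0,0.2],
  [0,0,0,-9,35,0,0.2],
  [0,0,0,-4,18,0,0.2],
  [0,0,0,0,0,0,0.2],
  [0,0,0,0,0,0,0.2],
])

```text
time_s: 42.2
tcp_pos: [0.554, 0.2453, 0.1418]
eef_rot: [180.0, -0.1, 174.3]
contact_force: [-0.0, -0.9, -1.6]
gripper_width: 0.0592
```

```bash
python3 go.py 566.7 267.4 90 174; python3 look.py t10
```

```text
t 42.2 pos [554.  245.3 141.8] rpy [ 1.7996e+02 -1.2000e-01  1.7427e+02] w 59.2 F [-0.  -0.9 -1.6]
turn az 0.005 rad (0.3deg tool, 0.0 rows); after turn x -10.3 y 23.3 z 51.8; 1 rows: -10.3 23.3;  unturned x -10.4 y 23.3
tilt fix ax,ay [ 0.0007 -0.0021]
odd [372.26954545 272.69969697] 371.67784161885544 194.59440350534808
P [517.5  74.1   3.6  61.7  33.7] [315. 263.]
P [521.7  -2.2   4.   62.4  34. ] [345. 263.]
P [524.3 -78.3   2.2  61.6  37.5] [375. 260.]
P [620.5  80.8   2.4  59.4  35.1] [312. 223.]
P [623.8   4.2  -1.1  60.8  34.4] [342. 222.]
P [627.  -72.8   1.8  60.3  36.8] [372. 221.]
```

View pics/t10.png

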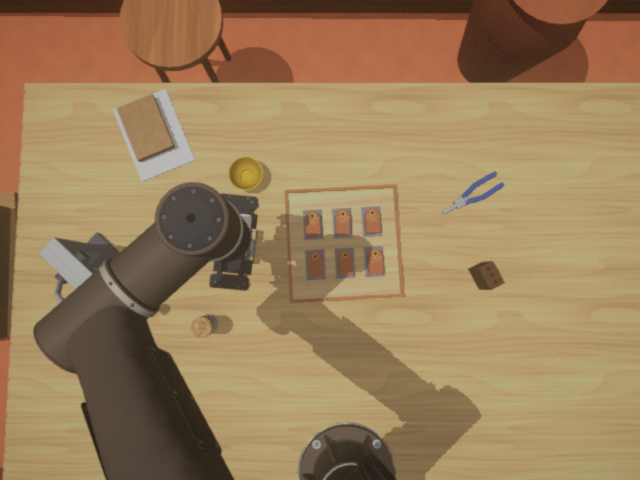

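Run:
```python
from h import *
im=r.capture("side")
cv2.imwrite("pics/s2.png",im[:,:,::-1])
```

```text
(no output)
```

View pics/s2.png

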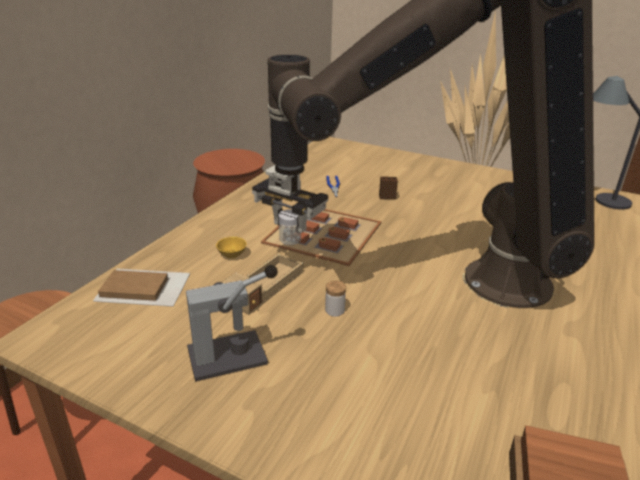

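Call:
step_arm([
  [0,-0.002,0.005,-10,24,20,0.2],
  [0,0,0,0,0,25,0.2],
  [0,0,0,0,0,5,0.2],
  [0,0,0,0,0,0,0.2],
])

```text
time_s: 42.7
tcp_pos: [0.5669, 0.2639, 0.0938]
eef_rot: [179.8, 0.1, 173.7]
contact_force: [0.9, -0.7, 0.1]
gripper_width: 0.0595
```

```bash
python3 go.py 566.7 267.4 85 174
```

```text
t 42.7 pos [566.9 263.9  93.8] rpy [1.7983e+02 1.4000e-01 1.7368e+02] w 59.5 F [ 0.9 -0.7  0.1]
turn az -0.006 rad (-0.3deg tool, 0.0 rows); after turn x 0.6 y 3.5 z 8.8; 1 rows: 0.6 3.5;  unturned x 0.6 y 3.5
tilt fix ax,ay [0.003  0.0024]
```

Call:
step_arm([
  [0.003,0.002,-0.006,1,4.5,6,0.2],
  [0,0,0,0,0,0,0.2],
  [0,0,0,0,0,0,0.2],
])

```text
time_s: 43.0
tcp_pos: [0.5672, 0.268, 0.0903]
eef_rot: [179.9, 0.1, 174.0]
contact_force: [0.3, 0.3, -1.1]
gripper_width: 0.0592
```

```bash
python3 go.py 566.7 267.4 46 174
```

```text
t 43.0 pos [567.2 268.   90.3] rpy [1.7990e+02 1.5000e-01 1.7399e+02] w 59.2 F [ 0.3  0.3 -1.1]
turn az -0.000 rad (-0.0deg tool, 0.0 rows); after turn x 0.4 y -0.6 z 44.3; 1 rows: 0.4 -0.6;  unturned x 0.4 y -0.6
tilt fix ax,ay [0.0017 0.0026]
```

Call:
step_arm([
  [0.002,0.002,0,1,-1,12,0.2],
  [0,0,0,0,0,12,0.2],
  [0,0,0,0,0,0,0.2],
])

```text
time_s: 43.3
tcp_pos: [0.5663, 0.2674, 0.0657]
eef_rot: [179.9, 0.1, 174.0]
contact_force: [0.0, 0.4, -1.3]
gripper_width: 0.0594
```

```bash
python3 go.py 566.7 267.4 45.4 174
```

```text
t 43.3 pos [566.3 267.4  65.7] rpy [1.7992e+02 1.1000e-01 1.7399e+02] w 59.4 F [ 0.   0.4 -1.3]
turn az -0.000 rad (-0.0deg tool, 0.0 rows); after turn x -0.4 y 0.1 z 20.3; 1 rows: -0.4 0.1;  unturned x -0.4 y 0.1
tilt fix ax,ay [0.0014 0.0019]
```

Call:
step_arm([
  [0.001,0.002,0,-0.5,0,9,0.2],
  [0,0,0,0,0,8,0.2],
  [0,0,0,0,0,0,0.2],
])

```text
time_s: 43.6
tcp_pos: [0.5666, 0.267, 0.0464]
eef_rot: [-180.0, -0.1, 174.0]
contact_force: [0.2, -0.8, -0.6]
gripper_width: 0.0593
```

```bash
python3 go.py 566.7 267.4 45.4 174
```

```text
t 43.6 pos [566.6 267.   46.4] rpy [-1.7996e+02 -7.0000e-02  1.7399e+02] w 59.3 F [ 0.2 -0.8 -0.6]
turn az -0.000 rad (-0.0deg tool, 0.0 rows); after turn x -0.1 y 0.4 z 1.0; 1 rows: -0.1 0.4;  unturned x -0.1 y 0.4
tilt fix ax,ay [-0.0008 -0.0012]
```

Call:
step_arm([
  [0,0,0,0,0.3,1.8,0.2],
  [0,0,0,0,0,0,0.95],
  [0,0,0,0,0,0,0.95],
  [0,0,0,0,0,-15,0.95],
  [0,0,0,0,0,-35,0.95],
  [0,0,0,0,0,-35,0.95],
  [0,0,0,0,0,-20,0.95],
])

```text
time_s: 44.3
tcp_pos: [0.5661, 0.2668, 0.151]
eef_rot: [-179.7, -0.2, 174.0]
contact_force: [-0.0, -0.1, 0.4]
gripper_width: 0.0856
```

```bash
python3 go.py 487.7 -349.8 150 206.5
```

```text
t 44.3 pos [566.1 266.8 151. ] rpy [-179.71   -0.24  174.03] w 85.6 F [-0.  -0.1  0.4]
turn az -0.567 rad (-32.5deg tool, 3.8 rows); after turn x 345.2 y -516.8 z 1.0; 13 rows: 26.6 -39.8;  unturned x 13.8 y -621.4
tilt fix ax,ay [-0.005  -0.0042]
```

Call:
step_arm([
  [0,0,-0.08,0,0,0,0.95],
  [0,0,-0.14,0,0,0,0.95],
  [0,0,-0.14,0,0,0,0.95],
  [0,0,-0.12,0,0,0,0.95],
  [0,0,-0.06,13,-20,0,0.95],
  [0,0,0,27,-40,0,0.95],
  [0,0,0,27,-40,0,0.95],
  [0,0,0,27,-40,0,0.95],
  [0,0,0,27,-40,0,0.95],
  [0,0,0,27,-40,0,0.95],
])

```text
time_s: 45.3
tcp_pos: [0.5334, 0.004, 0.1577]
eef_rot: [-180.0, 0.6, -153.1]
contact_force: [0.6, -0.7, 0.4]
gripper_width: 0.0855
```

Call:
step_arm([
  [0,0,0,27,-40,0,0.95],
  [0,0,0,27,-40,0,0.95],
  [0,0,0,27,-40,0,0.95],
  [0,0,0,0,0,0,0.95],
])

```text
time_s: 45.7
tcp_pos: [0.5132, -0.1494, 0.1588]
eef_rot: [-179.9, 0.9, -153.3]
contact_force: [0.2, 0.2, 0.0]
gripper_width: 0.0853
```

```bash
python3 go.py 487.7 -349.8 150 206.5;  python3 look.py t11
python3 - <<'E'
from h import *
im=cv2.imread("pics/t11.png")
a=cv2.resize(im[255:297,460:512],None,fx=12,fy=12,interpolation=cv2.INTER_CUBIC)
cv2.imwrite("pics/t11c.png",a)
E
```

```text
t 45.7 pos [ 513.2 -149.4  158.8] rpy [-179.87    0.87 -153.34] w 85.3 F [0.2 0.2 0. ]
turn az 0.003 rad (0.2deg tool, 0.0 rows); after turn x 112.2 y -167.9 z 8.8; 5 rows: 22.4 -33.6;  unturned x 112.7 y -167.6
tilt fix ax,ay [-0.0023  0.0152]
odd [289.39826266 256.78960542] 248.7596991925668 25.08109426045374
P [621.4  80.6   2.3  59.3  34.6] [312. 223.]
P [625.4   4.1  -2.5  57.1  35.3] [342. 221.]
P [ 6.305e+02 -7.250e+01 -4.000e-01  5.380e+01  3.710e+01] [372. 220.]
```

View pics/t11.png

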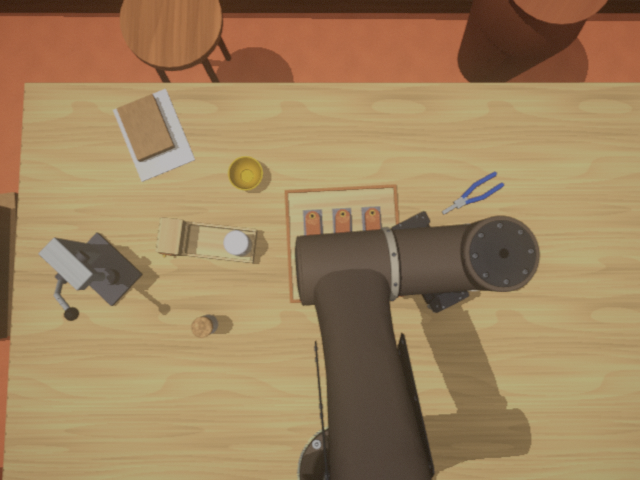

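View pics/t11c.png

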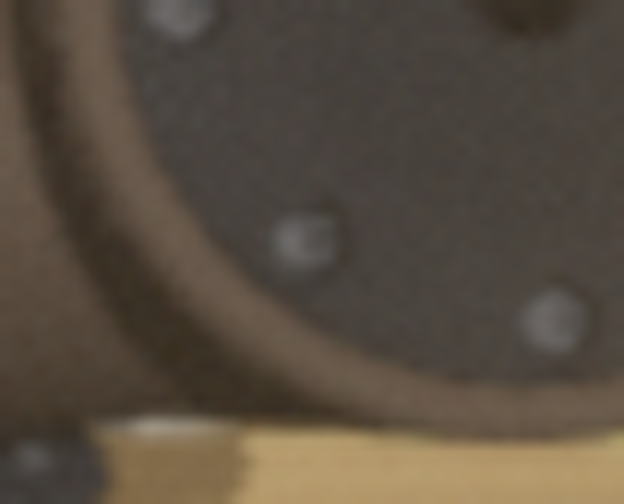

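Run:
```python
from h import *
im=cv2.imread("pics/t10.png")
cv2.imwrite("pics/t10c.png",cv2.resize(im[255:297,460:512],None,fx=12,fy=12,interpolation=cv2.INTER_CUBIC))
```

```text
(no output)
```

View pics/t10c.png

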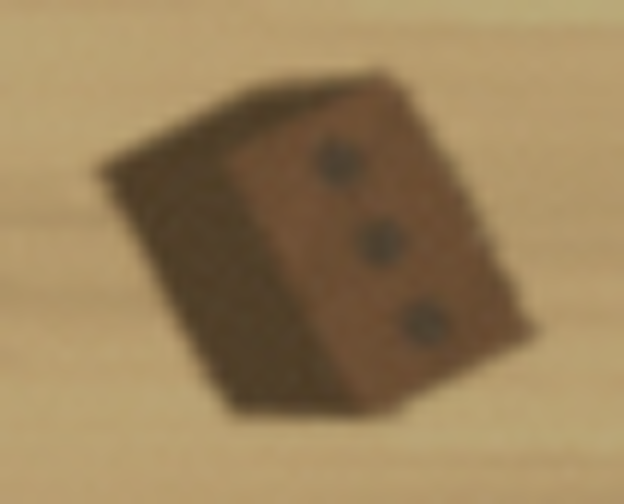

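Call:
step_arm([
  [0,0.015,0,23,-34,0,0.95],
  [0,0,0,23,-34,0,0.95],
  [0,0,0,23,-34,0,0.95],
  [0,0,0,20,-30,0,0.95],
  [0,0,0,14,-20,0,0.95],
  [0,0,0,4,-6,0,0.95],
  [0,0,0,0,0,0,0.95],
])

```text
time_s: 46.45
tcp_pos: [0.4934, -0.3389, 0.1605]
eef_rot: [-179.7, 0.3, -152.9]
contact_force: [-0.3, -0.1, -0.6]
gripper_width: 0.0853
```

```bash
python3 go.py 487.7 -349.8 100 207
```

```text
t 46.45 pos [ 493.4 -338.9  160.5] rpy [-179.69    0.29 -152.93] w 85.3 F [-0.3 -0.1 -0.6]
turn az 0.001 rad (0.1deg tool, 0.0 rows); after turn x 10.0 y -7.2 z 60.5; 1 rows: 10.0 -7.2;  unturned x 10.1 y -7.1
tilt fix ax,ay [-0.0054  0.0051]
```

Call:
step_arm([
  [-0.005,0.005,0.001,12,-8,30,0.95],
  [0,0,0,0,0,25,0.95],
  [0,0,0,0,0,0,0.95],
])

```text
time_s: 46.75
tcp_pos: [0.4892, -0.3483, 0.1058]
eef_rot: [-179.8, 0.2, -152.8]
contact_force: [-0.8, 0.3, 0.3]
gripper_width: 0.0857
```

```bash
python3 go.py 487.7 -349.8 36 207
```

```text
t 46.75 pos [ 489.2 -348.3  105.8] rpy [-1.7984e+02  1.7000e-01 -1.5280e+02] w 85.7 F [-0.8  0.3  0.3]
turn az 0.004 rad (0.2deg tool, 0.0 rows); after turn x 2.0 y -0.6 z 69.8; 1 rows: 2.0 -0.6;  unturned x 2.0 y -0.6
tilt fix ax,ay [-0.0027  0.0029]
```

Call:
step_arm([
  [-0.003,0.003,0.002,4,0,25,0.95],
  [0,0,0,0,0,25,0.95],
  [0,0,0,0,0,10,0.95],
  [0,0,0,0,0,0,0.95],
])

```text
time_s: 47.15
tcp_pos: [0.4904, -0.3467, 0.0491]
eef_rot: [-179.8, 0.2, -152.5]
contact_force: [0.1, 0.5, 0.7]
gripper_width: 0.0853
```

```bash
python3 go.py 487.7 -349.8 36 207
```

```text
t 47.15 pos [ 490.4 -346.7   49.1] rpy [-1.7977e+02  1.6000e-01 -1.5253e+02] w 85.3 F [0.1 0.5 0.7]
turn az 0.008 rad (0.5deg tool, 0.1 rows); after turn x 3.8 y -1.5 z 13.1; 1 rows: 3.8 -1.5;  unturned x 3.8 y -1.5
tilt fix ax,ay [-0.004   0.0028]
```

Call:
step_arm([
  [-0.004,0.003,0.01,5,-2.3,8,0.95],
  [0,0,0,0,0,6,0.95],
  [0,0,0,0,0,0,0.95],
  [0,0,0,0,0,0,0.2],
  [0,0,0,0,0,0,0.2],
  [0,0,0,0,0,0,0.2],
  [0,0,0,0,0,0,0.2],
])

```text
time_s: 47.85
tcp_pos: [0.4899, -0.3519, 0.0391]
eef_rot: [-179.7, 0.2, -153.1]
contact_force: [0.0, 0.9, -0.3]
gripper_width: 0.0599
```

```bash
python3 go.py 487.7 -349.8 36 207; python3 go.py 572.3 321.1 150 174
```

```text
t 47.85 pos [ 489.9 -351.9   39.1] rpy [-179.72    0.21 -153.06] w 59.9 F [ 0.   0.9 -0.3]
turn az -0.001 rad (-0.1deg tool, 0.0 rows); after turn x 1.0 y 2.9 z 3.1; 1 rows: 1.0 2.9;  unturned x 1.0 y 2.9
tilt fix ax,ay [-0.0048  0.0037]
t 47.85 pos [ 489.9 -351.9   39.1] rpy [-179.72    0.21 -153.06] w 59.9 F [ 0.   0.9 -0.3]
turn az 0.575 rad (32.9deg tool, 3.9 rows); after turn x -11.6 y 677.9 z -110.9; 14 rows: -0.8 48.4;  unturned x -378.3 y 562.6
tilt fix ax,ay [-0.0048  0.0037]
```

Call:
step_arm([
  [0,0,0,0,0,-20,0.2],
  [0,0,0,0,0,-35,0.2],
  [0,0,0.12,0,0,-35,0.2],
  [0,0,0.14,0,0,-20,0.2],
  [0,0,0.14,0,0,0,0.2],
  [0,0,0.12,0,20,0,0.2],
  [0,0,0.04,0,45,0,0.2],
  [0,0,0,0,45,0,0.2],
  [0,0,0,0,45,0,0.2],
  [0,0,0,0,45,0,0.2],
])

```text
time_s: 48.85
tcp_pos: [0.505, -0.151, 0.1525]
eef_rot: [-179.9, 0.2, 172.9]
contact_force: [1.6, 0.3, -1.6]
gripper_width: 0.0599
```

```bash
python3 go.py 572.0 318.2 150 174
python3 - <<'E'
from h import *
im=cv2.imread("pics/t11.png")[:,:,::-1].copy();u=up(im)
hsv=cv2.cvtColor(u,cv2.COLOR_RGB2HSV);H,S,V=[hsv[:,:,i].astype(int) for i in range(3)]
gm=(S<40)&(V>130);z=np.zeros_like(gm);z[220*K:262*K,215*K:256*K]=1;gm&=z
for px,W,a in contour_world(gm,"top",0.086,100,1500):
    (c,rad)=cv2.minEnclosingCircle((W*1000).astype(np.float32));print("jar",px.mean(0),c,rad,W.mean(0))
    t=np.radians(-6);d=np.array(c)-[571.8,316.1];print("org frame",d@[np.cos(t),np.sin(t)],d@[-np.sin(t),np.cos(t)])
E
```

```text
t 48.85 pos [ 505.  -151.   152.5] rpy [-179.93    0.24  172.9 ] w 59.9 F [ 1.6  0.3 -1.6]
turn az -0.019 rad (-1.1deg tool, 0.1 rows); after turn x -17.6 y 473.6 z 2.5; 10 rows: -1.8 47.4;  unturned x -8.5 y 473.9
tilt fix ax,ay [-0.0012  0.0041]
jar [235.63030035 242.33348057] (566.4845581054688, 265.4757080078125) 30.428932189941406 [0.56660768 0.26550456]
org frame 0.0053560982872378204 -50.90258179657109
```

Call:
step_arm([
  [0,0,-0.018,-1,45,0,0.2],
  [0,0,0,-2,47,0,0.2],
  [0,0,0,-2,47,0,0.2],
  [0,0,0,-2,47,0,0.2],
  [0,0,0,-2,47,0,0.2],
  [0,0,0,-2,47,0,0.2],
  [0,0,0,-2,47,0,0.2],
  [0,0,0,-2,47,0,0.2],
  [0,0,0,-1,35,0,0.2],
  [0,0,0,-1,20,0,0.2],
])

```text
time_s: 49.85
tcp_pos: [0.5658, 0.2949, 0.1539]
eef_rot: [179.9, 0.4, 174.1]
contact_force: [-0.5, 0.4, -1.3]
gripper_width: 0.0601
```

Call:
step_arm([
  [0,0,0,0,0,0,0.2],
  [0,0,0,0,0,0,0.2],
])

```text
time_s: 50.05
tcp_pos: [0.5654, 0.2971, 0.1528]
eef_rot: [180.0, 0.3, 174.3]
contact_force: [0.6, -0.5, -1.6]
gripper_width: 0.0597
```

```bash
python3 go.py 571.9 316.7 150 174
```

```text
t 50.05 pos [565.4 297.1 152.8] rpy [179.99   0.31 174.29] w 59.7 F [ 0.6 -0.5 -1.6]
turn az 0.005 rad (0.3deg tool, 0.0 rows); after turn x -4.4 y 20.2 z 2.8; 1 rows: -4.4 20.2;  unturned x -4.6 y 20.1
tilt fix ax,ay [0.0001 0.0054]
```

Call:
step_arm([
  [0,0.005,0.005,-4,20,10,0.2],
  [0,0,0,0,0,0,0.2],
  [0,0,0,0,0,0,0.2],
])

```text
time_s: 50.35
tcp_pos: [0.5712, 0.3133, 0.1429]
eef_rot: [-180.0, -0.0, 173.8]
contact_force: [0.6, -0.9, -0.5]
gripper_width: 0.0597
```

```bash
python3 go.py 571.9 316.7 100 174
python3 - <<'E'
from h import *
im=r.capture("side")
cv2.imwrite("pics/s3.png",cv2.resize(im[150:330,190:390,::-1],None,fx=4,fy=4,interpolation=cv2.INTER_CUBIC)[:600])
E
```

```text
t 50.35 pos [571.2 313.3 142.9] rpy [-1.7997e+02 -4.0000e-02  1.7382e+02] w 59.7 F [ 0.6 -0.9 -0.5]
turn az -0.003 rad (-0.2deg tool, 0.0 rows); after turn x -0.3 y 3.4 z 42.9; 1 rows: -0.3 3.4;  unturned x -0.3 y 3.4
tilt fix ax,ay [-0.0005 -0.0006]
```

View pics/s3.png

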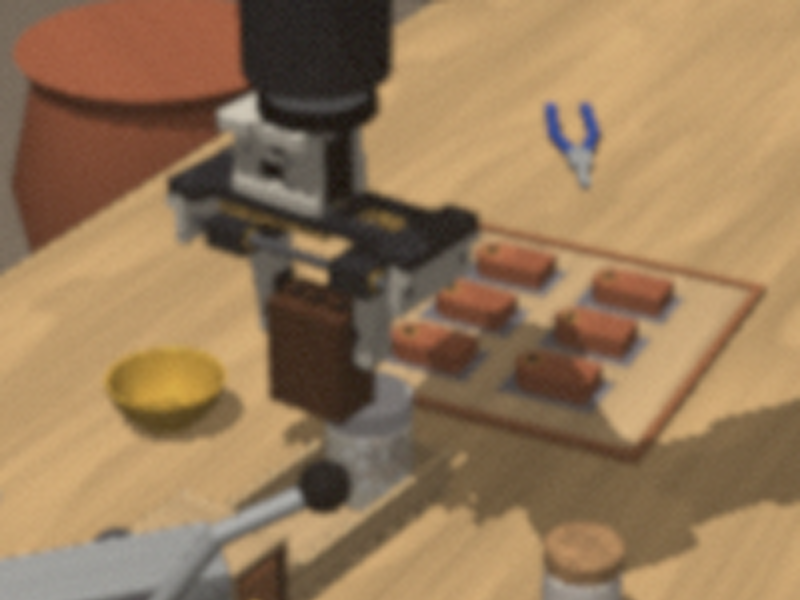

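Run:
```python
from h import *
p=np.array([(274,398),(347,421),(374,396)],float)
px=(p+.5)/4-.5+[190,150]
W=ray("side",px,.1038)*1000
print(W.round(1))
print("+y edge mid",W[:2].mean(0),"len",np.hypot(*(W[1]-W[0])[:2]),"ang",np.degrees(np.arctan2(*(W[0]-W[1])[1::-1])),"w",np.hypot(*(W[1]-W[2])[:2]))
t=np.radians(-6);u=np.array([-np.sin(t),np.cos(t)])
print("centre",W[:2].mean(0)[:2]-20*u, "tcp",571.2,313.3)
```

```text
[[603.3 329.8 103.8]
 [546.4 331.  103.8]
 [547.  295.5 103.8]]
+y edge mid [574.82429037 330.38477389 103.8       ] len 56.90657914906661 ang -1.2454555248964296 w 35.54906766481564
centre [572.73372111 310.49433598] tcp 571.2 313.3
```

Call:
step_arm([
  [0,0,-0.003,-0.5,6,12,0.2],
  [0,0,0,0,0,0,0.2],
  [0,0,0,0,0,0,0.2],
])

```text
time_s: 50.7
tcp_pos: [0.5724, 0.3175, 0.1305]
eef_rot: [-180.0, -0.0, 173.9]
contact_force: [0.5, 1.0, -0.3]
gripper_width: 0.0602
```

```bash
python3 go.py 572.1 318.7 90 174
```

```text
t 50.7 pos [572.4 317.5 130.5] rpy [-1.8000e+02 -2.0000e-02  1.7389e+02] w 60.2 F [ 0.5  1.  -0.3]
turn az -0.002 rad (-0.1deg tool, 0.0 rows); after turn x 0.4 y 1.2 z 40.5; 1 rows: 0.4 1.2;  unturned x 0.4 y 1.2
tilt fix ax,ay [-0.     -0.0004]
```

Call:
step_arm([
  [0,0,-0.002,0.5,1.5,12,0.2],
  [0,0,0,0,0,12,0.2],
  [0,0,0,0,0,0,0.2],
])

```text
time_s: 51.0
tcp_pos: [0.5717, 0.3188, 0.1045]
eef_rot: [180.0, -0.0, 174.0]
contact_force: [-1.4, -0.4, -0.8]
gripper_width: 0.0595
```

```bash
python3 go.py 572.1 318.7 75 174;python3 - <<'E'
from h import *
im=r.capture("side")
cv2.imwrite("pics/s4.png",cv2.resize(im[200:300,230:330,::-1],None,fx=6,fy=6,interpolation=cv2.INTER_CUBIC))
E
```

```text
t 51.0 pos [571.7 318.8 104.5] rpy [ 1.7999e+02 -3.0000e-02  1.7399e+02] w 59.5 F [-1.4 -0.4 -0.8]
turn az -0.000 rad (-0.0deg tool, 0.0 rows); after turn x -0.4 y -0.0 z 29.5; 1 rows: -0.4 -0.0;  unturned x -0.4 y -0.0
tilt fix ax,ay [ 0.0002 -0.0006]
```

View pics/s4.png

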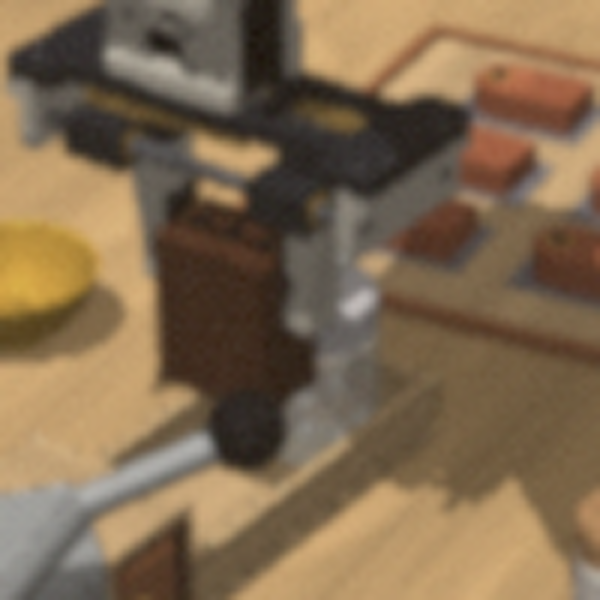

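Call:
step_arm([
  [0,0,0,-0.4,0,14,0.2],
  [0,0,0,0,0,14,0.2],
  [0,0,0,0,0,0,0.2],
])

```text
time_s: 51.35
tcp_pos: [0.5726, 0.3191, 0.075]
eef_rot: [180.0, 0.0, 174.0]
contact_force: [0.5, -0.4, -2.4]
gripper_width: 0.0599
```

```bash
python3 go.py 572.1 318.7 45.1 174
```

```text
t 51.35 pos [572.6 319.1  75. ] rpy [1.7995e+02 2.0000e-02 1.7401e+02] w 59.9 F [ 0.5 -0.4 -2.4]
turn az 0.000 rad (0.0deg tool, 0.0 rows); after turn x 0.5 y -0.4 z 29.9; 1 rows: 0.5 -0.4;  unturned x 0.5 y -0.4
tilt fix ax,ay [0.0008 0.0003]
```

Call:
step_arm([
  [0,0,0,0.5,-0.5,12,0.2],
  [0,0,0,0,0,10,0.2],
  [0,0,0,0,0,3,0.2],
  [0,0,0,0,0,0,0.2],
])

```text
time_s: 51.75
tcp_pos: [0.5719, 0.3184, 0.0469]
eef_rot: [-180.0, -0.0, 174.0]
contact_force: [0.4, 0.3, -0.2]
gripper_width: 0.0601
```

```bash
python3 go.py 572.1 318.7 45.1 174
```

```text
t 51.75 pos [571.9 318.4  46.9] rpy [-1.7998e+02 -2.0000e-02  1.7402e+02] w 60.1 F [ 0.4  0.3 -0.2]
turn az 0.000 rad (0.0deg tool, 0.0 rows); after turn x -0.2 y 0.4 z 1.8; 1 rows: -0.2 0.4;  unturned x -0.2 y 0.4
tilt fix ax,ay [-0.0003 -0.0004]
```

Lower the last bit, release, lift, then go to a place where the block can be seen.

Call:
step_arm([
  [0,0,0,0,0,2.5,0.2],
  [0,0,0,0,0,0,0.95],
  [0,0,0,0,0,0,0.95],
  [0,0,0,0,0,-15,0.95],
  [0,0,0,0,0,-35,0.95],
  [0,0,0,0,0,-40,0.95],
  [0,0,0,0,0,-30,0.95],
])

```text
time_s: 52.45
tcp_pos: [0.571, 0.3172, 0.1684]
eef_rot: [-179.7, -0.2, 174.0]
contact_force: [0.8, 0.2, 0.4]
gripper_width: 0.0856
```

```bash
python3 go.py 366.4 345.7 150 174
```

```text
t 52.45 pos [571.  317.2 168.4] rpy [-1.7975e+02 -1.7000e-01  1.7403e+02] w 85.6 F [0.8 0.2 0.4]
turn az 0.001 rad (0.0deg tool, 0.0 rows); after turn x 206.4 y 6.9 z 18.4; 5 rows: 41.3 1.4;  unturned x 206.4 y 7.0
tilt fix ax,ay [-0.0044 -0.003 ]
```

Call:
step_arm([
  [0,0,0,20,1,0,0.95],
  [0,0,0,42,1.5,0,0.95],
  [0,0,0,42,1.5,0,0.95],
  [0,0,0,42,1.5,0,0.95],
  [0,0,0,34,1,0,0.95],
  [0,0,0,16,0.5,0,0.95],
  [0,0,0,0,0,0,0.95],
])

```text
time_s: 53.15
tcp_pos: [0.3757, 0.3477, 0.1849]
eef_rot: [179.1, 0.7, 174.0]
contact_force: [0.6, -0.0, -0.0]
gripper_width: 0.0854
```

```bash
python3 go.py 366.4 345.7 100 174; python3 look.py t12
python3 - <<'E'
from h import *
cv2.imwrite("pics/s5.png",r.capture("side")[:,:,::-1])
E
```

```text
t 53.15 pos [375.7 347.7 184.9] rpy [179.14   0.68 173.96] w 85.4 F [ 0.6 -0.  -0. ]
turn az -0.001 rad (-0.0deg tool, 0.0 rows); after turn x 9.1 y -3.0 z 84.9; 1 rows: 9.1 -3.0;  unturned x 9.1 y -3.0
tilt fix ax,ay [0.015  0.0118]
P [517.4  73.5   3.9  62.1  35.2] [315. 263.]
P [521.8  -2.2   3.3  62.   36.1] [345. 261.]
P [524.3 -78.3   3.2  61.6  36.8] [375. 260.]
P [620.9  80.5   3.1  63.6  34.8] [312. 222.]
P [625.4   4.2  -0.7  62.8  35.4] [342. 221.]
P [628.4 -72.8   1.5  63.1  37.1] [372. 220.]
```

View pics/t12.png

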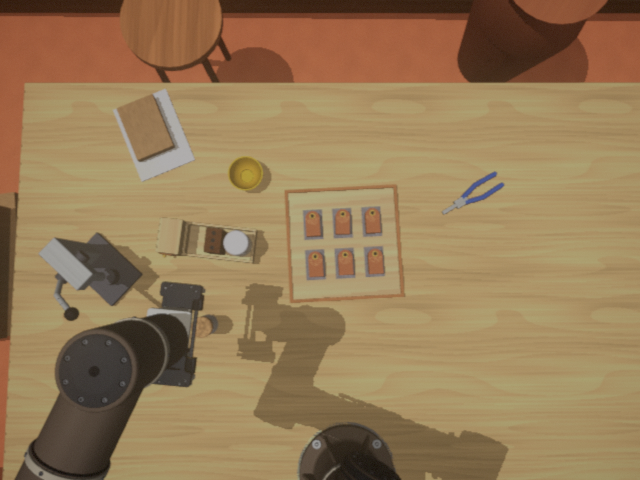

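View pics/s5.png

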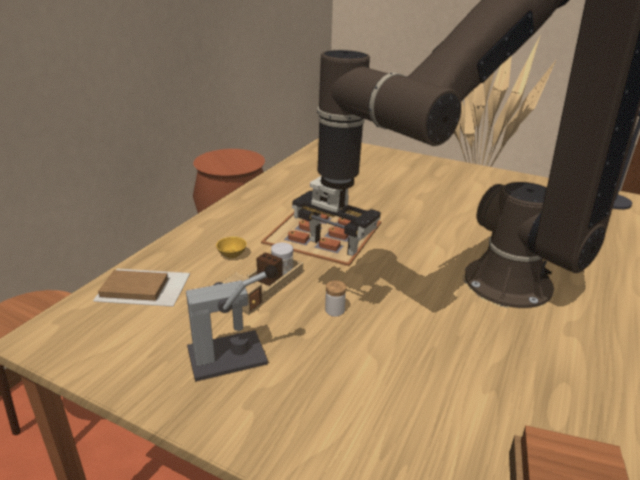

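Run:
```python
from h import *
im=cv2.imread("pics/t12.png")[:,:,::-1].copy()
cv2.imwrite("pics/t12c.png",cv2.resize(im[210:270,150:265,::-1],None,fx=6.9,fy=6.9,interpolation=cv2.INTER_CUBIC))
u=up(im)
hsv=cv2.cvtColor(u,cv2.COLOR_RGB2HSV);H,S,V=[hsv[:,:,i].astype(int) for i in range(3)]
z=np.zeros(S.shape,bool);z[222*K:260*K,200*K:226*K]=1
t=np.radians(-6)
def org(c):
    d=np.array(c)-[571.8,316.1];return (d@[np.cos(t),np.sin(t)]).round(1),(d@[-np.sin(t),np.cos(t)]).round(1)
for th in (70,80,90):
  for px,W,a in contour_world(z&(V<th),"top",0.082,60,1500):
    c,w,h,ang=rectfit(W);print("block",th,px.mean(0),c,w,h,ang,org(c))
z[:]=0;z[225*K:262*K,215*K:256*K]=1
for px,W,a in contour_world(z&(S<40)&(V>130),"top",0.086,100,1500):
    (c,rad)=cv2.minEnclosingCircle((W*1000).astype(np.float32));print("jar",c,rad,org(c))
```

```text
block 90 [219.41792929 245.21170034] [565.71884295 303.36881974] 61.378801762756666 37.382191558158695 -21.580567872180733 (np.float64(-4.7), np.float64(-13.3))
jar (567.121337890625, 266.2799377441406) 30.127487182617188 (np.float64(0.6), np.float64(-50.0))
```

View pics/t12c.png

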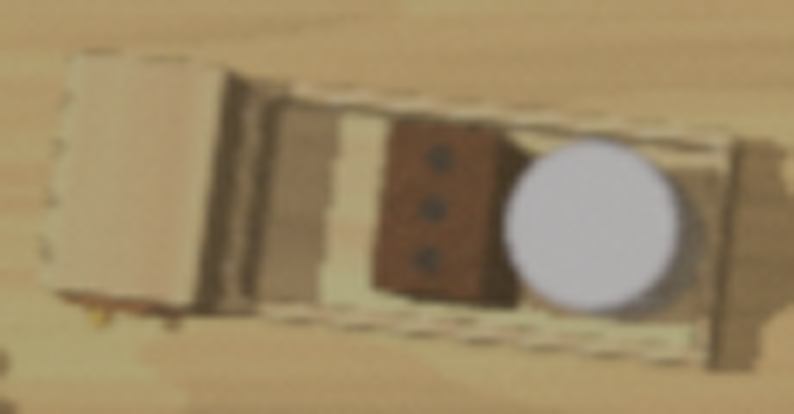

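```bash
python3 - <<'E'
from h import *
t=np.radians(-6)
def org(c):
    d=np.array(c)-[571.8,316.1];return (d@[np.cos(t),np.sin(t)]).round(1),(d@[-np.sin(t),np.cos(t)]).round(1)
for p in [(432,208),(393,118),(375,290),(502,128),(488,303)]:
    q=(np.array(p)+.5)/6.9-.5+[150,210]
    W=ray("top",[q],.082)[0]*1000;print(p,W.round(1),org(W[:2]))
# inner face of cubby-end wall top edge z=.034 visible?
for p in [(290,92),(262,300)]:
    q=(np.array(p)+.5)/6.9-.5+[150,210];W=ray("top",[q],.034)[0]*1000;print("wall",W.round(1),org(W[:2]))
E
python3 go.py 366.4 345.7 100 174
```

```text
(432, 208) [573.4 322.6  82. ] (np.float64(0.9), np.float64(6.6))
(393, 118) [605.  336.7  82. ] (np.float64(30.8), np.float64(23.9))
(375, 290) [544.8 341.9  82. ] (np.float64(-29.6), np.float64(22.8))
(502, 128) [601.4 298.6  82. ] (np.float64(31.2), np.float64(-14.3))
(488, 303) [540.2 302.6  82. ] (np.float64(-30.1), np.float64(-16.8))
wall [620.5 385.3  34. ] (np.float64(41.2), np.float64(73.9))
wall [544.4 393.8  34. ] (np.float64(-35.3), np.float64(74.4))
t 53.25 pos [377.3 348.  184.7] rpy [179.14   0.7  173.91] w 85.5 F [ 0.8  0.4 -0.5]
turn az -0.002 rad (-0.1deg tool, 0.0 rows); after turn x 10.7 y -3.4 z 84.7; 1 rows: 10.7 -3.4;  unturned x 10.6 y -3.4
tilt fix ax,ay [0.015  0.0122]
```

Call:
step_arm([
  [0.015,0.012,-0.002,13,-3.5,30,0.95],
  [0,0,0,0,0,30,0.95],
  [0,0,0,0,0,15,0.95],
  [0,0,0,0,0,0,0.95],
])

```text
time_s: 53.65
tcp_pos: [0.3686, 0.3477, 0.1101]
eef_rot: [179.7, 0.2, 173.9]
contact_force: [-0.9, -0.2, 0.5]
gripper_width: 0.0854
```

```bash
python3 go.py 366.4 345.7 38 174
```

```text
t 53.65 pos [368.6 347.7 110.1] rpy [1.7974e+02 1.7000e-01 1.7389e+02] w 85.4 F [-0.9 -0.2  0.5]
turn az -0.002 rad (-0.1deg tool, 0.0 rows); after turn x 2.0 y -2.3 z 72.1; 1 rows: 2.0 -2.3;  unturned x 2.0 y -2.3
tilt fix ax,ay [0.0045 0.0029]
```

Call:
step_arm([
  [0.005,0.003,-0.002,4,-4,25,0.95],
  [0,0,0,0,0,25,0.95],
  [0,0,0,0,0,12,0.95],
  [0,0,0,0,0,0,0.95],
])

```text
time_s: 54.05
tcp_pos: [0.3692, 0.3463, 0.0497]
eef_rot: [179.8, 0.2, 173.9]
contact_force: [0.2, -0.6, 0.5]
gripper_width: 0.085
```

```bash
python3 go.py 366.4 345.7 38 174
```

```text
t 54.05 pos [369.2 346.3  49.7] rpy [1.7984e+02 1.6000e-01 1.7385e+02] w 85.0 F [ 0.2 -0.6  0.5]
turn az -0.003 rad (-0.1deg tool, 0.0 rows); after turn x 2.7 y -0.8 z 11.7; 1 rows: 2.7 -0.8;  unturned x 2.7 y -0.8
tilt fix ax,ay [0.0028 0.0027]
```

Call:
step_arm([
  [0.003,0.003,-0.003,4,-1.5,8,0.95],
  [0,0,0,0,0,6,0.95],
  [0,0,0,0,0,0,0.95],
  [0,0,0,0,0,0,-0.1],
  [0,0,0,0,0,0,-0.1],
  [0,0,0,0,0,0,-0.1],
  [0,0,0,0,0,0,-0.1],
  [0,0,0,0,0,0,-0.1],
])

```text
time_s: 54.85
tcp_pos: [0.3673, 0.3478, 0.0388]
eef_rot: [179.7, 0.1, 174.0]
contact_force: [-1.0, 0.3, 0.6]
gripper_width: 0.0507
```

```bash
python3 go.py 366.4 345.7 38 174; python3 go.py 577.4 369.8 150 174
```

```text
t 54.85 pos [367.3 347.8  38.8] rpy [1.7970e+02 1.3000e-01 1.7402e+02] w 50.7 F [-1.   0.3  0.6]
turn az 0.000 rad (0.0deg tool, 0.0 rows); after turn x 0.6 y -2.1 z 0.8; 1 rows: 0.6 -2.1;  unturned x 0.6 y -2.1
tilt fix ax,ay [0.0052 0.0022]
t 54.85 pos [367.3 347.8  38.8] rpy [1.7970e+02 1.3000e-01 1.7402e+02] w 50.7 F [-1.   0.3  0.6]
turn az 0.000 rad (0.0deg tool, 0.0 rows); after turn x -206.7 y 43.9 z -111.2; 5 rows: -41.3 8.8;  unturned x -206.7 y 43.8
tilt fix ax,ay [0.0052 0.0022]
```

Call:
step_arm([
  [0.005,0.002,0,0,0,-20,-0.1],
  [0,0,0,0,0,-35,-0.1],
  [0,0,0,0,0,-35,-0.1],
  [0,0,0,0,0,-20,-0.1],
  [0,0,0,-20,4,0,-0.1],
  [0,0,0,-40,9,0,-0.1],
  [0,0,0,-40,9,0,-0.1],
  [0,0,0,-40,9,0,-0.1],
  [0,0,0,-34,8,0,-0.1],
  [0,0,0,-17,4,0,-0.1],
])

```text
time_s: 55.85
tcp_pos: [0.5645, 0.3693, 0.1519]
eef_rot: [-179.9, -0.2, 174.2]
contact_force: [-0.6, 0.7, -1.9]
gripper_width: 0.0491
```

Call:
step_arm([
  [0,0,0,0,0,0,-0.1],
  [0,0,0,0,0,0,-0.1],
])

```text
time_s: 56.05
tcp_pos: [0.5661, 0.3683, 0.1493]
eef_rot: [-179.7, -0.3, 174.1]
contact_force: [-0.7, 0.1, -1.2]
gripper_width: 0.0494
```

```bash
python3 go.py 577.5 371.3 140 174; python3 -c "
from h import *;print(r.get_state()['joints'].round(1))"
```

```text
t 56.05 pos [566.1 368.3 149.3] rpy [-179.73   -0.29  174.06] w 49.4 F [-0.7  0.1 -1.2]
turn az 0.001 rad (0.1deg tool, 0.0 rows); after turn x -11.0 y 4.2 z 9.3; 1 rows: -11.0 4.2;  unturned x -11.0 y 4.2
tilt fix ax,ay [-0.0046 -0.005 ]
[ 49.5  23.8  -4.7  -0.1 -61.8 -55.4]
```

Call:
step_arm([
  [-0.004,-0.005,0.001,-11,4.5,5,-0.1],
  [0,0,0,0,0,0,-0.1],
  [0,0,0,0,0,0,-0.1],
])

```text
time_s: 56.35
tcp_pos: [0.5765, 0.3718, 0.1435]
eef_rot: [-179.9, -0.0, 174.1]
contact_force: [-0.7, 0.8, -1.2]
gripper_width: 0.0491
```

```bash
python3 go.py 577.5 371.3 100 174
python3 - <<'E'
from h import *
im=r.capture("side")
cv2.imwrite("pics/s6.png",cv2.resize(im[150:300,190:340,::-1],None,fx=4,fy=4,interpolation=cv2.INTER_CUBIC))
E
```

```text
t 56.35 pos [576.5 371.8 143.5] rpy [-1.7995e+02 -3.0000e-02  1.7407e+02] w 49.1 F [-0.7  0.8 -1.2]
turn az 0.001 rad (0.1deg tool, 0.0 rows); after turn x -1.1 y -0.4 z 43.5; 1 rows: -1.1 -0.4;  unturned x -1.1 y -0.4
tilt fix ax,ay [-0.0009 -0.0006]
```

View pics/s6.png

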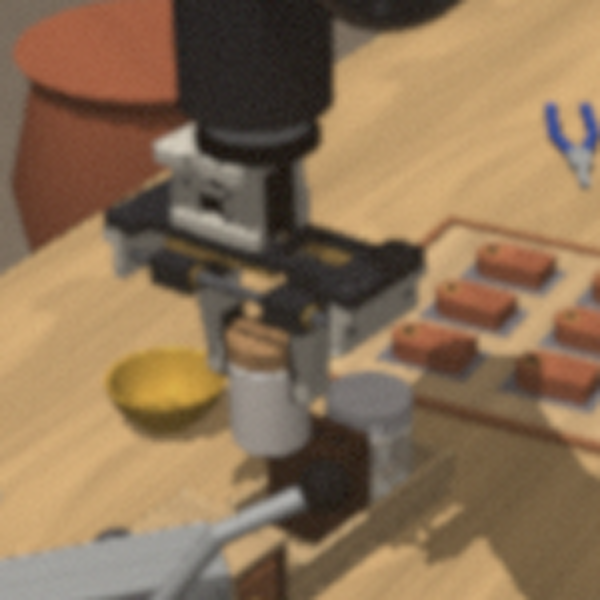

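Call:
step_arm([
  [0,0,0.001,-1.3,-0.5,14,-0.1],
  [0,0,0,0,0,14,-0.1],
  [0,0,0,0,0,0,-0.1],
])

```text
time_s: 56.7
tcp_pos: [0.5767, 0.3714, 0.1136]
eef_rot: [-180.0, -0.0, 174.1]
contact_force: [0.4, -0.6, -2.4]
gripper_width: 0.0495
```

```bash
python3 go.py 577.5 371.3 75 174
```

```text
t 56.7 pos [576.7 371.4 113.6] rpy [-1.8000e+02 -3.0000e-02  1.7406e+02] w 49.5 F [ 0.4 -0.6 -2.4]
turn az 0.001 rad (0.1deg tool, 0.0 rows); after turn x -0.8 y -0.0 z 38.6; 1 rows: -0.8 -0.0;  unturned x -0.8 y -0.0
tilt fix ax,ay [-0.     -0.0005]
```

Call:
step_arm([
  [0,0,0,-1,0,14,-0.1],
  [0,0,0,0,0,14,-0.1],
  [0,0,0,0,0,10,-0.1],
  [0,0,0,0,0,0,-0.1],
])

```text
time_s: 57.1
tcp_pos: [0.577, 0.3707, 0.0708]
eef_rot: [-179.9, -0.1, 174.1]
contact_force: [0.7, -0.4, -2.1]
gripper_width: 0.0492
```

```bash
python3 go.py 577.5 371.3 44.8 174
```

```text
t 57.1 pos [577.  370.7  70.8] rpy [-1.7990e+02 -1.1000e-01  1.7407e+02] w 49.2 F [ 0.7 -0.4 -2.1]
turn az 0.001 rad (0.1deg tool, 0.0 rows); after turn x -0.4 y 0.6 z 26.0; 1 rows: -0.4 0.6;  unturned x -0.4 y 0.6
tilt fix ax,ay [-0.0018 -0.0019]
```

Call:
step_arm([
  [-0.002,-0.002,0,-0.5,0.8,10,-0.1],
  [0,0,0,0,0,8,-0.1],
  [0,0,0,0,0,4,-0.1],
  [0,0,0,0,0,0,-0.1],
])

```text
time_s: 57.5
tcp_pos: [0.578, 0.3717, 0.0469]
eef_rot: [180.0, 0.0, 174.1]
contact_force: [-0.0, -0.2, -1.6]
gripper_width: 0.0495
```

```bash
python3 go.py 577.5 371.3 44.8 174
```

```text
t 57.5 pos [578.  371.7  46.9] rpy [1.7997e+02 4.0000e-02 1.7407e+02] w 49.5 F [-0.  -0.2 -1.6]
turn az 0.001 rad (0.1deg tool, 0.0 rows); after turn x 0.4 y -0.5 z 2.1; 1 rows: 0.4 -0.5;  unturned x 0.4 y -0.5
tilt fix ax,ay [0.0005 0.0006]
```

Call:
step_arm([
  [0,0,0,0,0,2.8,-0.1],
  [0,0,0,0,0,0,0.8],
  [0,0,0,0,0,0,0.8],
  [0,0,0,0,0,0,0.8],
  [0,0,0,0,0,-15,0.8],
  [0,0,0,0,0,-35,0.8],
  [0,0,0,0,0,-40,0.8],
  [0,0,0,0,0,-30,0.5],
])

```text
time_s: 58.3
tcp_pos: [0.5774, 0.3707, 0.1697]
eef_rot: [-179.8, -0.0, 174.1]
contact_force: [0.6, -0.0, 0.0]
gripper_width: 0.0749
```

```bash
python3 go.py 620.6 3.6 150 92.9
```

```text
t 58.3 pos [577.4 370.7 169.7] rpy [-1.7982e+02 -3.0000e-02  1.7413e+02] w 74.9 F [ 0.6 -0.   0. ]
turn az 1.418 rad (81.2deg tool, 9.6 rows); after turn x -368.8 y 24.5 z 19.7; 8 rows: -46.1 3.1;  unturned x -80.5 y -360.8
tilt fix ax,ay [-0.0032 -0.0005]
```

Call:
step_arm([
  [0,0,0,-5,-22,0,0.36],
  [0,0,0,-10,-45,0,0.36],
  [0,0,0,-10,-45,0,0.36],
  [0,0,0,-10,-45,0,0.36],
  [0,0,0,-10,-45,0,0.36],
  [0,0,0,-10,-45,0,0.36],
  [0,0,0,-10,-45,0,0.36],
  [0,0,0,-9,-40,0,0.36],
  [0,0,0,-5,-22,0,0.36],
  [0,0,0.08,0,0,0,0.36],
])

```text
time_s: 59.3
tcp_pos: [0.6237, -0.0029, 0.1841]
eef_rot: [179.4, 0.8, 169.8]
contact_force: [-0.4, -0.1, 0.0]
gripper_width: 0.0596
```

Call:
step_arm([
  [0,0,0.145,0,0,0,0.36],
  [0,0,0.145,0,0,0,0.36],
  [0,0,0.145,0,0,0,0.36],
  [0,0,0.145,0,0,0,0.36],
  [0,0,0.145,0,0,0,0.36],
  [0,0,0.145,0,0,0,0.36],
  [0,0,0.145,0,0,0,0.36],
  [0,0,0.14,0,0,0,0.36],
  [0,0,0.1,0,0,0,0.36],
  [0,0,0.04,0,0,0,0.36],
])

```text
time_s: 60.3
tcp_pos: [0.6213, -0.0101, 0.1909]
eef_rot: [178.8, -0.4, 92.5]
contact_force: [-0.1, -0.1, 0.7]
gripper_width: 0.0595
```

```bash
python3 go.py 620.6 3.6 60 92.9; python3 look.py t13
```

```text
t 60.3 pos [621.3 -10.1 190.9] rpy [178.78  -0.4   92.53] w 59.5 F [-0.1 -0.1  0.7]
turn az -0.006 rad (-0.4deg tool, 0.0 rows); after turn x 13.7 y 0.0 z 130.9; 1 rows: 13.7 0.0;  unturned x 13.7 y -0.1
tilt fix ax,ay [ 0.0214 -0.007 ]
P [517.4  73.7   4.   61.9  34.9] [315. 263.]
P [521.8  -2.    4.2  61.8  35.5] [345. 261.]
P [524.4 -78.4   3.   61.5  34.3] [375. 262.]
```

View pics/t13.png

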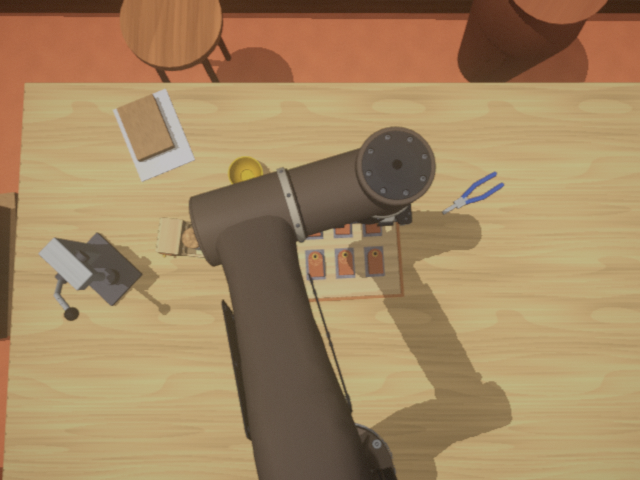

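Call:
step_arm([
  [0.021,-0.007,-0.006,13,-1,40,0.2],
  [0,0,0,0,0,45,0.2],
  [0,0,0,0,0,35,0.2],
  [0,0,0,0,0,10,0.2],
  [0,0,0,0,0,0,0.2],
])

```text
time_s: 60.85
tcp_pos: [0.6231, 0.0023, 0.063]
eef_rot: [179.5, -0.0, 93.1]
contact_force: [-0.0, 0.1, 0.1]
gripper_width: 0.0527
```

```bash
python3 go.py 620.6 3.8 11 92.9
```

```text
t 60.85 pos [623.1   2.3  63. ] rpy [ 1.7952e+02 -3.0000e-02  9.3090e+01] w 52.7 F [-0.   0.1  0.1]
turn az 0.003 rad (0.2deg tool, 0.0 rows); after turn x 1.6 y -2.4 z 52.0; 1 rows: 1.6 -2.4;  unturned x 1.7 y -2.4
tilt fix ax,ay [ 0.0084 -0.0005]
```

Call:
step_arm([
  [0.009,0,0.003,2,-4,25,0.2],
  [0,0,0,0,0,18,0.2],
  [0,0,0,0,0,4,0.2],
  [0,0,0,0,0,0,0.2],
])

```text
time_s: 61.25
tcp_pos: [0.6242, 0.0044, 0.0229]
eef_rot: [179.5, -0.1, 93.1]
contact_force: [-0.1, 0.6, -0.8]
gripper_width: 0.0526
```

```bash
python3 go.py 620.6 3.8 11 92.9
```

```text
t 61.25 pos [624.2   4.4  22.9] rpy [ 1.7948e+02 -8.0000e-02  9.3070e+01] w 52.6 F [-0.1  0.6 -0.8]
turn az 0.003 rad (0.2deg tool, 0.0 rows); after turn x -0.4 y -3.6 z 11.9; 1 rows: -0.4 -3.6;  unturned x -0.4 y -3.6
tilt fix ax,ay [ 0.009  -0.0014]
```

Call:
step_arm([
  [0.011,-0.001,0.004,-0.5,-5.5,8,0.2],
  [0,0,0,0,0,5,0.2],
  [0,0,0,0,0,0,0.2],
])

```text
time_s: 61.55
tcp_pos: [0.6208, 0.004, 0.013]
eef_rot: [179.8, -0.1, 92.9]
contact_force: [-0.5, -0.2, -0.3]
gripper_width: 0.0526
```

```bash
python3 go.py 620.6 3.8 11 92.9
```

```text
t 61.55 pos [620.8   4.   13. ] rpy [ 1.7984e+02 -8.0000e-02  9.2850e+01] w 52.6 F [-0.5 -0.2 -0.3]
turn az -0.001 rad (-0.0deg tool, 0.0 rows); after turn x -0.2 y -0.2 z 2.0; 1 rows: -0.2 -0.2;  unturned x -0.2 y -0.2
tilt fix ax,ay [ 0.0028 -0.0014]
```

Close to square it, open, lift, and back off toward the right for a clear view.

Call:
step_arm([
  [0,0,0,0,0,1.5,0.2],
  [0,0,0,0,0,0,-0.5],
  [0,0,0,0,0,0,-0.5],
  [0,0,0,0,0,0,-0.5],
  [0,0,0,0,0,0,-0.5],
  [0,0,0,0,0,0,0.14],
  [0,0,0,0,0,0,0.14],
  [0,0,0,0,0,-10,0.14],
  [0,0,0,0,0,-40,0.14],
  [0,0,0,0,0,-40,0.14],
], squeeze=20)

```text
time_s: 62.55
tcp_pos: [0.6172, 0.003, 0.0998]
eef_rot: [-179.6, 0.1, 92.8]
contact_force: [0.3, 0.0, 0.4]
gripper_width: 0.0501
```

Call:
step_arm([
  [0,0,0,0,0,-30,0.14],
  [0,0,0,-25,-5,-20,0.14],
  [0,0,0,-45,-15,0,0.14],
  [0,0,0,-45,-15,0,0.14],
  [0,0,0,-45,-15,0,0.14],
  [0,0,0,-45,-15,0,0.14],
  [0,0,0,-45,-15,0,0.14],
  [0,0,0,-45,-15,0,0.14],
  [0,0,0,-30,-10,0,0.14],
  [0,0,0,0,0,0,0.14],
])

```text
time_s: 63.55
tcp_pos: [0.5316, -0.3379, 0.1701]
eef_rot: [179.1, 0.2, 93.3]
contact_force: [0.2, 0.3, 0.6]
gripper_width: 0.0502
```

```bash
python3 look.py t14
python3 - <<'E'
from h import *
im=cv2.imread("pics/t14.png")
a=cv2.resize(im[175:310,150:410],None,fx=3,fy=3,interpolation=cv2.INTER_CUBIC)
cv2.imwrite("pics/t14c.png",a)
s=r.capture("side");cv2.imwrite("pics/s7.png",cv2.resize(s[160:330,180:400,::-1],None,fx=3.5,fy=3.5,interpolation=cv2.INTER_CUBIC))
E
```

```text
odd [390.88077496 255.96255589] 308.4923169348726 132.076626375225
P [517.4  73.5   3.6  62.1  35. ] [315. 263.]
P [521.9  -2.1   2.4  61.5  35.8] [345. 261.]
P [524.3 -78.3   3.2  61.6  36.5] [375. 262.]
P [620.1  80.5   3.3  61.8  34.7] [312. 223.]
P [6.245e+02 3.200e+00 2.000e-01 5.830e+01 3.520e+01] [343. 222.]
P [627.  -73.    1.4  60.4  36.9] [372. 221.]
```

View pics/t14c.png

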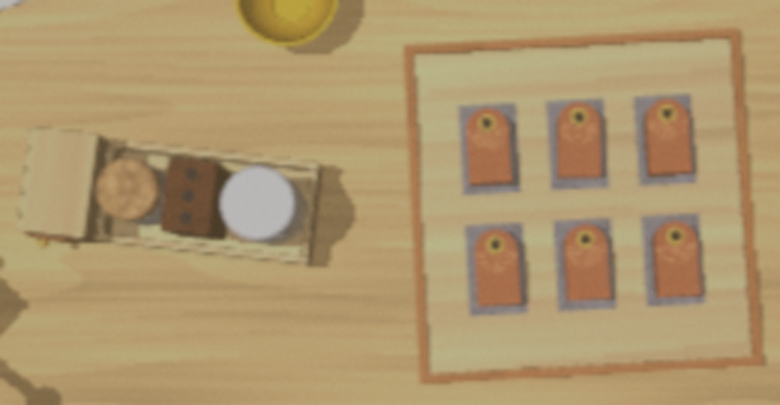

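View pics/s7.png

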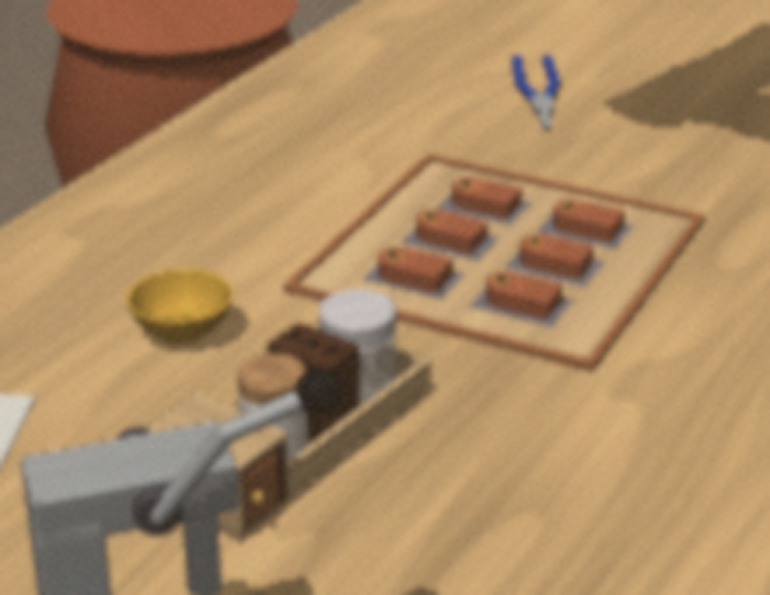

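View pics/t14.png

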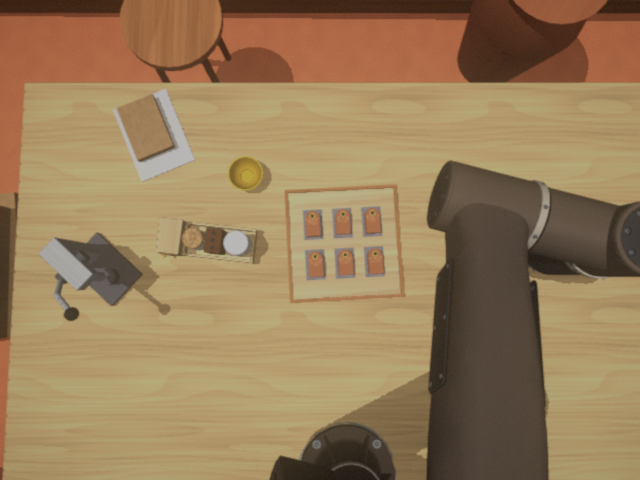

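Run:
```python
from h import *
t=np.radians(-6)
for n,p,z in (("pot",(128.5,188.5),.084),("block",(187,189.5),.082),("jar",(258,203),.086)):
    q=(np.array(p)+.5)/3-.5+[150,175];W=ray("top",[q],z)[0]*1000
    d=W[:2]-[571.8,316.1];print(n,(d@[np.cos(t),np.sin(t)]).round(1),(d@[-np.sin(t),np.cos(t)]).round(1))
    # side projection of the expected upright top
    print(proj("side",[[*(W[:2]/1000),z]]).round(1), ((proj("side",[[*(W[:2]/1000),z]])-[180,160])*3.5).round())
print(r.get_state()["time_s"]); r.close_job()
```

```text
pot 1.2 53.7
[[258.1 265. ]] [[273. 368.]]
block 5.4 7.6
[[267.9 257.4]] [[308. 341.]]
jar 0.1 -50.9
[[282.6 247.4]] [[359. 306.]]
63.65
the job is handed in; nothing more can be done
```

The job is handed in at about 64 s of the 210 s allowed, with everything placed as asked.

**Pendants:** All six were there. Each lies flat on its own felt patch with the eyelet end away from the robot. The near row was filled first, then the far row.
- The last top view puts all six within about 2 mm of their patch centres.
- Five are square to within about 1.5°. The far-middle one first measured about 3.5° off, so I squared it again between the jaws.
- Afterwards two checks on that one disagreed. The contour fit still gave about 2.7° off, though its outline came out about 6 mm short. The line from eyelet to edge gave about 1° off.

**Supplies:** The pot, block and jar stand side by side in the open compartment.
- From the compartment centre along its length, they measure +54, about +5 to +7, and −51 mm.
- The pot and jar were each within about 1 mm of the midline. The block's last reading was 5 mm off it, but I picked that point by eye; an earlier reading gave under 1 mm.
- Where upright tops should appear in the side view matches what it shows, so none is tilted or resting on a wall.
- Before I lowered the block, the side and top views disagreed by about 5 mm on where it sat in the grip. I aimed between the two, and it went in without noticeable force.

**Bystanders:** The bowl, pliers and press look where they were at the start, and force readings stayed at a few newtons or less. I saw no pendant knocked aside during the run.

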